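# Pack the LED drivers and close the carton

### The job

Put every LED driver that stands on the bench down inside the carton, then close it: fold both short end flaps down flat first, with the long flaps still open, and after them both long flaps flat on top. Last, swing the hold-down arm round over the closed carton until it snaps fully home against its end stop; leave the other things on the bench where they are.

Things in the scene. Friction and masses are not known exactly. Their poses are not given: they have to be found in the camera images.
- carton: open cardboard carton, immovable on a steel stand. Origin: carton centre, on the bench; z up, own x (away from robot) 160 mm outer, own y 220 mm; walls 4 mm, inner floor at z = 16, end walls (y = +-108) up to z = 97, long walls (x = +-78) up to z = 102 mm. Stand base 12 mm high, reaching +-100 mm in x, +-130 mm in y, with a foot under the arm's post to x = 100, y = 235 mm
- flap_left (a joint): short end flap at the carton's +y end, 148 mm wide, 80 mm long, 4 mm thick, hinged along the carton's x at y = +108, z = 97 mm (its underside); value in rad: 0 = closed flat, 1.57 = upright, more = leaning out, to 2.25; the crease is slightly stiff (0.03 N m), so it stays where it is left
- flap_right (a joint): short end flap at the carton's -y end, same size, hinged at y = -108, z = 97 mm; value in rad: 0 = closed flat, 1.57 = upright, more = leaning out, to 2.25; the crease is slightly stiff (0.03 N m), so it stays where it is left
- flap_near (a joint): long flap on the carton's -x (robot) side, 220 mm wide, 77 mm long, 4 mm thick, hinged along the carton's y at x = -78, z = 102 mm (its underside); closed it lies over the end flaps; value in rad: 0 = closed flat, 1.57 = upright, more = leaning out, to 2.25; the crease is slightly stiff (0.03 N m), so it stays where it is left
- flap_far (a joint): long flap on the carton's +x side, same size as flap_near, hinged at x = +78, z = 102 mm; value in rad: 0 = closed flat, 1.57 = upright, more = leaning out, to 2.25; the crease is slightly stiff (0.03 N m), so it stays where it is left
- left_edge (a point): middle of the free edge of flap_left
- right_edge (a point): middle of the free edge of flap_right
- near_edge (a point): middle of the free edge of flap_near
- far_edge (a point): middle of the free edge of flap_far
- brace (a joint): steel hold-down arm (182 by 22 mm, 112 to 120 mm above the bench, 26 by 90 mm rubber pad across its end), turning level on a post at the carton's +y end, anticlockwise from above as the value grows. 0 = parked, pointing away; 2.1 rad = end stop, pad over the middle of the carton. Stays where left (friction 0.1 N m); near 1.8 rad it meets a ball detent (some 3 N at the knob), then clicks home
- brace_pivot (a point): on the arm's vertical turning axis, 112 mm above the bench, at carton x = 50, y = 175 mm; post 28 mm across, hub 34 mm across up to 128 mm above the bench; a grey detent block 24 by 22 mm, 112 mm high, stands 62 mm out from the axis on the side away from the carton
- brace_knob (a point): on the axis of the arm's upright black round knob, 18 mm across, standing 120 to 162 mm above the bench; this point is 142 mm above the bench, 145 mm from the turning axis
- driver1: LED driver: grey finned rectangular block 56 (its x) by 40 (its y) by 70 mm (its z), 0.3 kg, starts standing on the bench, 2 to 4 of them are present; origin at its centre
- driver2: LED driver: grey finned rectangular block 56 (its x) by 40 (its y) by 70 mm (its z), 0.3 kg, starts standing on the bench, 2 to 4 of them are present; origin at its centre
- driver3: LED driver: grey finned rectangular block 56 (its x) by 40 (its y) by 70 mm (its z), 0.3 kg, starts standing on the bench, 2 to 4 of them are present; origin at its centre
- driver4: LED driver: grey finned rectangular block 56 (its x) by 40 (its y) by 70 mm (its z), 0.3 kg, starts standing on the bench, 2 to 4 of them are present; origin at its centre
- tape: roll of yellow tape lying flat among the drivers, 58 mm across, 16 mm high, origin at the centre of its underside; not part of the job
- end_cap: loose aluminium disc, 36 mm across, 12 mm high, origin at the centre of its underside; not part of the job
- sealant: white bottle, 44 mm across, 85 mm high, origin at the centre of its underside; not part of the job
- power_driver: orange electric screwdriver lying on the bench, 235 mm long along its x, 42 mm thick, origin underneath it; not part of the job
- wrench: steel wrench lying on the bench, origin underneath it; not part of the job
Mind the look-alikes: they are no part of the job. What is shaped like the driver2 but blue or yellow is not meant.

How it is judged:
On the way, in this order (a step that is already met when the one before it is completed fails the run):
1. all the drivers are down inside the carton (x of driver1 in the frame of carton between -0.076 and 0.076 m and y of driver1 in the frame of carton between -0.106 and 0.106 m and z of driver1 in the frame of carton between 0.01 and 0.065 m and x of driver2 in the frame of carton between -0.076 and 0.076 m and y of driver2 in the frame of carton between -0.106 and 0.106 m and z of driver2 in the frame of carton between 0.01 and 0.065 m and x of driver3 in the frame of carton between -0.076 and 0.076 m and y of driver3 in the frame of carton between -0.106 and 0.106 m and z of driver3 in the frame of carton between 0.01 and 0.065 m and x of driver4 in the frame of carton between -0.076 and 0.076 m and y of driver4 in the frame of carton between -0.106 and 0.106 m and z of driver4 in the frame of carton between 0.01 and 0.065 m), for 0.2 s.
2. both short end flaps are folded down while both long flaps are still open (value of joint each of flap_left, flap_right below 0.15 rad and value of joint each of flap_near, flap_far above 0.6 rad), for 0.2 s.
3. both long flaps are folded down over the closed end flaps (value of joint each of flap_left, flap_right, flap_near, flap_far below 0.15 rad and value of joint brace below 1.7 rad), for 0.2 s.
4. the hold-down arm is home in its catch over the closed flaps (value of joint each of flap_left, flap_right, flap_near, flap_far below 0.15 rad and value of joint brace above 2.03 rad), for 0.2 s.
At the end, for the whole second after the job is handed in: every driver lies inside the carton on its floor, all four flaps are down within 0.15 rad of flat, and the hold-down arm is within 0.07 rad of its end stop (all of step 1 and all of step 4 and velocity of joint brace below 0.05 rad/s); the robot touches nothing.
It fails at once if another thing on the bench is pushed more than 60 mm away (distance of any of tape, end_cap, sealant, power_driver, wrench from where it was at the start of the episode above 0.06 m).
Of driver1, driver2, driver3, driver4 only 2 to 4 are there at a start; the rules pass over those that are not, and their reading is None.
At some moment in a run one of driver1, driver2, driver3, driver4 may be knocked a few centimetres aside while the robot is not near it.
Once in a run the grip may slacken for a moment while it holds something.
It also fails if it takes over 210 s, if anything falls off the work surface, if the arm or the gripper's body presses on something with over 40 N, if the wrist force passes 120 N, or if a joint passes its speed limit or range.

### The arm

A 6-joint arm with a two-finger parallel gripper is mounted at the origin on the work surface. World frame = base frame: x ahead of the robot, y to its left, z up, the work surface at z = 0. Lengths are in m, angles in rad, forces in N, time in s.
With the tool pointing down it reaches from about 0.275 to 0.875 m from the base axis. Payload 12.5 kg.
Tool frame: the origin (TCP) lies on the centre line of the jaws, within the pads' length; the fingertips stand 19 mm ahead of it and the grasp point (between the pads) is the TCP; z points along the fingers, x is the direction in which the jaws open and shut, and the axes are right-handed (so a half turn about z gives the same grasp; the last joint's range is limited). The gripper opens to 85 mm and grips with 20 to 120 N. Pads are 22 mm wide; open, the fingers measure 114 mm over their backs; the gripper's body (76 mm by 85 mm) begins 54 mm behind the grasp point. The pads swing forward as they close: fully open they stand 13 mm farther back than shut.
Start: joints at [1.189, 0.351, 1.652, -0, 1.139, -0.085], TCP at [0.161, 0.526, 0.25] pointing down, gripper open.
Joint ranges: [-2.75, 2.75], [-0.79, 2.1], [0.01, 2.65], [-1.57, 4.71], [0.07, 3.14], [-2.87, 2.87]. Speed limits (rad/s): [2.22, 2.22, 2.79, 3.14, 3.14, 3.14].

### API

Orientations are given as a rotation vector (axis times angle).
In Python, from rig import get_state, get_image, sign_off, look_for gives the robot as it stands. The module is installed in compiled form; this text tells all that it offers.
- The arm moves only by the tool arm_command, never from a script. Its argument "deltas" is a list of rows, each a list of 7 numbers: the shift along the world's x, y, z as a fraction of full scale, then the turn, a rotation vector about the world's x, y, z as a fraction of full scale, then the opening, from 0 (shut) to 1 (fully open). A call has exactly 8 rows; each row is the pose to reach, as a shift and turn from the pose commanded when the call began; what a row does not reach only later rows make up. Full scale, the value 1, is 50 cm for a shift and 0.5 rad for a turn. A row lasts 1/8 s, in which the tool goes at most 62.5 mm and 10.7 degrees, less where a joint would pass 70% of its speed; a pose out of reach is approached as far as the arm can. A call with a number of a shift or a turn outside -1 to 1 is refused whole. A call with a gripper value outside its range is refused whole. The fingers move at their own pace and stop on an object; "force" is the grip in N (left out, the last holds). Time passes only in rows, so rows that repeat a pose let the fingers close, or fill a call up. It gives the time, the measured TCP pose, the force and the opening at its end, in the units of the state.
- get_state(): the state, without advancing time (a new reading comes with each control period).
- get_image(name): name is "side" or "top"; returns a dict with "img" (480x640x3 uint8, blue, green, red), "depth" (480x640 float32, m along the optical axis (not along the pixel's ray), 0 where there is no reading), "fx", "fy", "cx", "cy" (pixels), "D" ([k1, k2, p1, p2, k3] as OpenCV has them; the pictures are not rectified), "rvec" (rotation vector, rad) and "tvec" (3), from world to camera coordinates, as OpenCV has them. Camera axes: x right, y down, z forward; pixel columns grow to the right and rows downward; lengths in m; the calibration is good to about 2 mm. A picture is of the moment at which its call begins.
- sign_off(): hands the job in, once; it reports no verdict.
Trained networks look in a picture, given as the dict that the camera call returned (one of the last four; its "shot" number tells which), for a name from the list of things; names that differ only in an ending like _2 or _b are one class to them, and where a whole thing is asked for, a point or a joint stands for the part that bears it (a point fixed in the world has none). Each returns a list of dicts, best first, with "confidence" (0 to 1); they miss things now and then, are a little off and sometimes report something else, mostly with a low value. They report only what shows in the picture. A call takes as long as a camera call. They do not tell look-alikes from the thing itself.
- look_for(picture, thing): "box" ([left, top, right, bottom] in pixels, round what is visible of it).
The state is a dict: "t": time; "joint_positions": joint angles; "joint_velocities": joint speeds; "tau": joint torques, N m; "tcp_pos": TCP position; "tool_rot": TCP orientation; "wrist_force": force on the tool from outside, world axes, zero at the start; "wrist_torque": the same for the moment, N m; "width": opening from 0.0 (shut) to 1.0 (fully open).
Only numpy, scipy, OpenCV 4.12 (cv2) and the standard library are available. Lean on these libraries where they do the work, as an engineer would, in place of code of your own. Each camera call takes 0.05 s, during which the arm holds its last target.

## Working session

There is one attempt and no reset: what is moved stays moved. The work goes in short steps, Python scripts to look and compute and a tool call to move; the robot and the scene stay as the last step left them, time stands still between calls to the robot, and variables do not carry over. Pictures are saved under pics/ and viewed, and the job is handed in when it is done.

Besides the shell and the picture viewer there is one more tool, called after ">>>" as name([rows], argument=value, ...), one row to a line, values as JSON. arm_command: Moves the arm, as the interface text tells. Shift numbers are shares of 50 cm and turn numbers shares of 0.5 rad, none past 1 either way. Its arguments: {"type":"object","properties":{"deltas":{"type":"array","items":{"type":"array","items":{"type":"number"}}},"force":{"type":"number"}},"required":["deltas"]}

```bash
mkdir -p pics
cat > h.py <<'E'
import numpy as np, cv2
from rig import *
def cam(im):
    R,_=cv2.Rodrigues(np.array(im['rvec'],float)); t=np.array(im['tvec'],float).reshape(3)
    K=np.array([[im['fx'],0,im['cx']],[0,im['fy'],im['cy']],[0,0,1]],float)
    return R,t,K,np.array(im['D'],float)
def cloud(im):
    R,t,K,D=cam(im); h,w=im['depth'].shape
    u,v=np.meshgrid(np.arange(w),np.arange(h))
    p=cv2.undistortPoints(np.stack([u,v],-1).reshape(-1,1,2).astype(np.float64),K,D).reshape(h,w,2)
    d=im['depth'].astype(float)
    X=np.stack([p[...,0]*d,p[...,1]*d,d],-1)
    W=(X-t)@R
    W[d<=0]=np.nan
    return W
def proj(im,P):
    R,t,K,D=cam(im)
    return cv2.projectPoints(np.array(P,float).reshape(-1,1,3),np.array(im['rvec'],float),np.array(im['tvec'],float),K,D)[0].reshape(-1,2)
E
cat > a.py <<'E'
from h import *
s=get_state(); print(s)
for n in ('top','side'):
    im=get_image(n); cv2.imwrite(f'pics/{n}0.png',im['img']); R,t,K,D=cam(im); print(n,'campos',-R.T@t,K[0,0])
    np.save(f'{n}0_cloud.npy',cloud(im)); 
    for th in ['carton','driver1','tape','end_cap','sealant','power_driver','wrench','flap_left','flap_right','flap_near','flap_far','brace','brace_knob']:
        print(th,[(np.round(r['box']).astype(int).tolist(),round(r['confidence'],2)) for r in look_for(im,th)])
E
python3 a.py
```

```text
{'t': 0.0, 'joint_positions': array([ 1.18940784e+00,  3.51273068e-01,  1.65245720e+00, -3.50464648e-05,
        1.13911090e+00, -8.46096462e-02]), 'joint_velocities': array([-0.00160336,  0.00205813,  0.00111661, -0.00019311, -0.00113644,
        0.00119861]), 'tau': array([-3.90830110e-04, -5.06114674e+01, -2.91404003e+01, -1.77495940e-04,
        4.65083038e-03, -2.82052781e-05]), 'tcp_pos': array([0.1607085 , 0.52565433, 0.24972566]), 'tool_rot': array([ 2.52489641e+00,  1.86821139e+00, -1.64288136e-03]), 'wrist_force': array([-0.69579588,  1.41400312, -0.57741574]), 'wrist_torque': array([ 0.05333501, -0.01398986,  0.02277096]), 'width': 1.0002458065409532}
top campos [0.42409365 0.01291587 1.21406598] 463.38696883691347
carton [([162, 180, 368, 277], 0.65)]
driver1 [([458, 221, 480, 246], 0.92), ([437, 291, 471, 316], 0.88), ([401, 285, 428, 310], 0.85), ([368, 240, 398, 265], 0.82)]
tape [([430, 251, 449, 271], 0.68)]
end_cap [([369, 194, 384, 206], 0.47)]
sealant [([436, 173, 458, 199], 0.73), ([203, 279, 259, 317], 0.3)]
power_driver [([161, 182, 178, 257], 0.91)]
wrench [([
[... 572 characters left out ...]
412
carton [([255, 126, 392, 306], 0.64)]
driver1 [([250, 410, 290, 467], 0.93), ([304, 300, 339, 349], 0.92), ([253, 353, 294, 398], 0.81), ([362, 421, 404, 462], 0.65)]
tape [([315, 396, 350, 435], 0.55)]
end_cap [([390, 302, 405, 323], 0.75)]
sealant [([426, 370, 460, 412], 0.92)]
power_driver [([275, 141, 357, 162], 0.91)]
wrench [([223, 189, 277, 228], 0.94), ([284, 152, 353, 188], 0.45), ([350, 159, 390, 247], 0.31)]
flap_left [([285, 145, 355, 191], 0.8), ([274, 142, 352, 162], 0.35)]
flap_right [([303, 247, 385, 270], 0.98)]
flap_near [([272, 162, 298, 268], 0.66)]
flap_far []
brace [([256, 125, 323, 154], 0.92)]
brace_knob [([256, 125, 354, 167], 0.72), ([253, 354, 293, 398], 0.24)]
```

Run:
```python
import cv2
a=cv2.imread('pics/top0.png'); cv2.imwrite('pics/top0c.png',cv2.resize(a[160:340,140:500],None,fx=2.2,fy=2.2,interpolation=cv2.INTER_CUBIC))
b=cv2.imread('pics/side0.png'); cv2.imwrite('pics/side0c.png',cv2.resize(b[110:480,200:480],None,fx=1.6,fy=1.6,interpolation=cv2.INTER_CUBIC))
```

```text
(no output)
```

View pics/top0c.png

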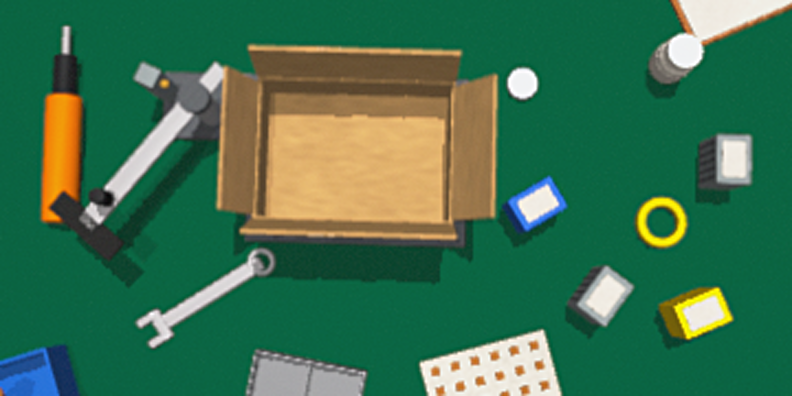

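View pics/side0c.png

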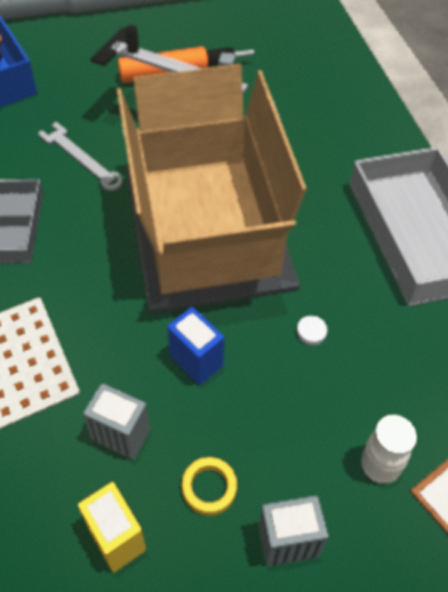

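View pics/top0.png

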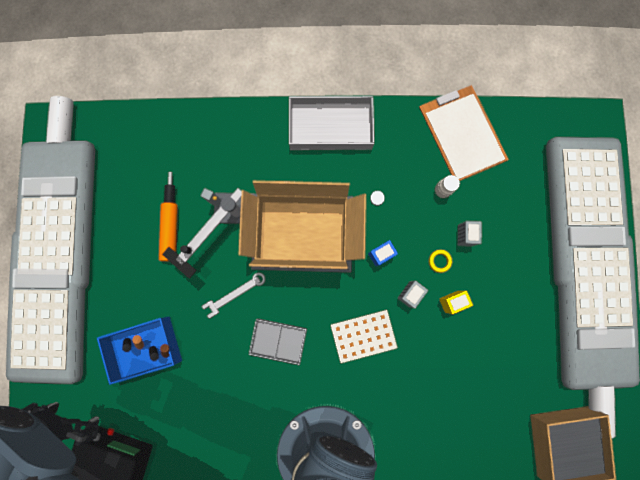

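The pictures show two grey finned blocks, at top-camera pixels (413,294) and (470,233). The look-alikes are blue (384,252) and yellow (457,302), so I choose the two grey ones. Next I measure them and the carton.

```bash
cat > m.py <<'E'
from h import *
def rect(W,c,r=0.055,zl=0.06,zh=0.08):
    P=W.reshape(-1,3); P=P[~np.isnan(P[:,0])]
    m=(np.hypot(P[:,0]-c[0],P[:,1]-c[1])<r)&(P[:,2]>zl)&(P[:,2]<zh)
    q=P[m]; rr=cv2.minAreaRect((q[:,:2]*1000).astype(np.float32)); return len(q),rr,q[:,2].mean()
if __name__=='__main__':
    T=np.load('top0_cloud.npy'); S=np.load('side0_cloud.npy')
    for n,(u,v) in dict(g1=(413,293),g2=(472,232),blue=(385,252),yel=(458,301),tape=(432,261),cap=(377,198),seal=(451,183)).items():
        c=T[v-1:v+2,u-1:u+2].reshape(-1,3); c=np.nanmedian(c,0); print(n,c.round(3))
        if n in('g1','g2','blue','yel'):
            print('  top',rect(T,c)); print('  side',rect(S,c))
    # carton: walls
    for nm,C in(('T',T),('S',S)):
        P=C.reshape(-1,3);P=P[~np.isnan(P[:,0])]
        f=P[(abs(P[:,2]-.016)<.004)&(abs(P[:,0]-.51)<.1)&(abs(P[:,1]-.0)<.3)]
        print(nm,len(f),cv2.minAreaRect((f[:,:2]*1000).astype(np.float32)))
    for n,(u,v) in dict(FLfree=(244,225),FLh=(257,225),FRfree=(362,225),FRh=(349,225),FNfree=(300,262),FFfree=(300,183),ffh=(300,194),knob=(186,250),hub=(228,204)).items():
        print(n,T[v,u].round(3))
    import matplotlib
E
python3 m.py
```

```text
g1 [ 0.409 -0.218  0.073]
  top (392, ((407.04296875, -222.93545532226562), (41.46656036376953, 56.482147216796875), 52.589439392089844), np.float64(0.07231169544889915))
  side (804, ((407.7965393066406, -221.6823272705078), (41.3214225769043, 56.32735824584961), 53.70048904418945), np.float64(0.06950390226955089))
g2 [ 0.559 -0.37   0.074]
  top (352, ((559.1702880859375, -371.8436584472656), (40.15380859375, 53.971920013427734), 86.6103515625), np.float64(0.07246241436292504))
  side (1046, ((559.7115478515625, -372.5412292480469), (39.93838882446289, 56.867889404296875), 86.89805603027344), np.float64(0.06994866862177233))
blue [ 0.51  -0.151  0.073]
  top (378, ((511.05718994140625, -148.26824951171875), (40.36549758911133, 56.32600021362305), 30.42778968811035), np.float64(0.0726603922798937))
  side (654, ((510.81256103515625, -147.2782745361328), (40.75437545776367, 57.606529235839844), 31.144405364990234), np.float64(0.06958815735418397))
yel [ 0.388 -0.329  0.073]
  top (399, ((385.9932861328125, -331.678955078125), (40.950927734375, 57.125404357910156), 20.52448844909668),
[... 158 characters left out ...]
64(0.06988549786218842))
tape [ 0.49  -0.28   0.018]
cap [ 0.658 -0.142  0.012]
seal [ 0.68  -0.318  0.087]
T 2983 ((515.0621337890625, -14.85321044921875), (199.49749755859375, 570.0439453125), 1.0424013137817383)
S 3155 ((519.8783569335938, -61.45819091796875), (484.7900695800781, 180.52200317382812), 84.53330993652344)
FLfree [0.568 0.184 0.164]
FLh [0.577 0.163 0.096]
FRfree [ 0.566 -0.086  0.165]
FRh [ 0.572 -0.06   0.118]
FNfree [0.483 0.056 0.143]
FFfree [0.66  0.054 0.182]
ffh [0.649 0.057 0.114]
knob [0.511 0.317 0.163]
hub [0.623 0.228 0.128]Traceback (most recent call last):
  File "m.py", line 19, in <module>
    import matplotlib
ModuleNotFoundError: No module named 'matplotlib'
```

```bash
cat > c.py <<'E'
from h import *
from scipy.optimize import least_squares
P=[]
for n,b in(('top',.0025),('side',0)):
    C=np.load(f'{n}0_cloud.npy').reshape(-1,3);C=C[~np.isnan(C[:,0])].copy();C[:,2]-=b;P.append(C)
P=np.vstack(P)
m=(P[:,2]>.03)&(P[:,2]<.09)&(abs(P[:,0]-.571)<.12)&(abs(P[:,1]-.052)<.13)
Q=P[m]
def loc(p,q):
    c,s=np.cos(p[2]),np.sin(p[2]);d=q[:,:2]-p[:2]
    return np.c_[c*d[:,0]+s*d[:,1],-s*d[:,0]+c*d[:,1]]
def res(p):
    l=loc(p,Q)
    return np.min(np.c_[abs(abs(l[:,0])-.076),abs(abs(l[:,0])-.080),abs(abs(l[:,1])-.106),abs(abs(l[:,1])-.110)],1)
for i in range(3):
    r=least_squares(res,[.571,.052,0.0+.03*(i-1)],loss='soft_l1',f_scale=.002,x_scale=[.01,.01,.05]);print(len(Q),r.x,r.cost)
p=r.x; print('floor med z')
l=loc(p,P)
def show(name,m,ax):
    q=np.c_[l[m],P[m,2]]; print(name,len(q)); 
    o=q[np.argsort(q[:,2])]; print(o[::max(1,len(o)//8)].round(3).tolist())
show('right flap',(abs(l[:,0])<.06)&(l[:,1]<-.105)&(l[:,1]>-.16)&(P[:,2]>.1),1)
show('left flap',(abs(l[:,0])<.06)&(l[:,1]>.105)&(l[:,1]<.16)&(P[:,2]>.1)&(P[:,2]<.2),1)
show('near',(abs(l[:,1])<.09)&(l[:,0]<-.07)&(l[:,0]>-.15)&(P[:,2]>.104),0)
show('far',(abs(l[:,1])<.09)&(l[:,0]>.07)&(l[:,0]<.15)&(P[:,2]>.104),0)
# knob/hub
def w2(a,b): c,s=np.cos(p[2]),np.sin(p[2]); return p[0]+c*a-s*b,p[1]+s*a+c*b
pv=w2(.05,.175); print('pivot',pv)
d=P[(np.hypot(P[:,0]-pv[0],P[:,1]-pv[1])<.22)&(P[:,2]>.145)&(P[:,2]<.17)&(P[:,1]>.2)]
print('knob',len(d),np.median(d,0),np.hypot(*(np.median(d,0)[:2]-pv)))
E
python3 c.py
```

```text
3592 [ 0.56953784  0.05447971 -0.03077039] 0.0016765719045565585
3592 [ 0.56953784  0.05447971 -0.03077039] 0.001676571904556557
3592 [ 0.56591858  0.05796052 -0.03515423] 0.001516718617687477
floor med z
right flap 1558
[[-0.007, -0.112, 0.1], [-0.002, -0.119, 0.111], [0.017, -0.124, 0.121], [0.022, -0.13, 0.131], [0.022, -0.136, 0.141], [0.045, -0.141, 0.15], [-0.001, -0.144, 0.16], [0.027, -0.15, 0.166], [-0.008, -0.148, 0.17]]
left flap 2629
[[-0.019, 0.111, 0.1], [-0.041, 0.114, 0.11], [0.037, 0.114, 0.121], [0.011, 0.117, 0.13], [-0.06, 0.124, 0.14], [-0.055, 0.123, 0.149], [0.017, 0.127, 0.159], [0.004, 0.129, 0.167], [-0.03, 0.131, 0.176]]
near 1113
[[-0.074, 0.086, 0.104], [-0.077, -0.048, 0.117], [-0.08, -0.087, 0.129], [-0.083, 0.004, 0.142], [-0.085, -0.019, 0.155], [-0.088, -0.005, 0.166], [-0.092, 0.007, 0.175], [-0.093, -0.027, 0.177], [-0.092, 0.0, 0.182]]
far 2273
[[0.083, 0.08, 0.104], [0.084, -0.056, 0.114], [0.087, -0.065, 0.126], [0.089, 0.029, 0.137], [0.088, -0.009, 0.148], [0.091, -0.02, 0.158], [0.095, 0.061, 0.167], [0.095, 0.013, 0.176], [0.092, 0.067, 0.183]]
pivot (np.float64(0.6220384058970082), np.float64(0.2310950426852438))
knob 127 [0.51417018 0.31948239 0.15952684] 0.1394556445582837
```

```bash
cat > c2.py <<'E'
from h import *
for n,b in(('top',.0025),('side',0)):
    C=np.load(f'{n}0_cloud.npy').reshape(-1,3);C=C[~np.isnan(C[:,0])].copy();C[:,2]-=b
    for nm,ax,rng,orng in(('far',0,(.62,.67),(-.03,.13)),('near',0,(.47,.51),(-.03,.13)),('left',1,(.14,.18),(.52,.62)),('right',1,(-.08,-.03),(.52,.62))):
        o=1-ax
        q=C[(C[:,2]>.03)&(C[:,2]<.09)&(C[:,ax]>rng[0])&(C[:,ax]<rng[1])&(C[:,o]>orng[0])&(C[:,o]<orng[1])]
        if len(q)<20: print(n,nm,len(q));continue
        k=np.polyfit(q[:,o],q[:,ax],1)
        for _ in range(4):
            e=q[:,ax]-np.polyval(k,q[:,o]); g=abs(e)<.004; k=np.polyfit(q[g,o],q[g,ax],1)
        print(n,nm,len(q),g.sum(),'slope',k[0].round(4),'at mid',np.polyval(k,.05 if o==1 else .57).round(4), np.histogram(q[:,ax],np.arange(rng[0],rng[1],.004))[0])
E
python3 c2.py
```

```text
top far 276 276 slope 0.0279 at mid 0.6453 [  0   0   0   0   0  72 201   3   0   0   0   0]
top near 0
top left 126 126 slope -0.0324 at mid 0.1626 [  0   0   0   0   0 115  11   0   0]
top right 50 50 slope -0.0323 at mid -0.0497 [ 0  0  0  0  0  0  0 50  0  0  0  0]
side far 327 327 slope 0.0343 at mid 0.6456 [  0   0   0   0   0  34 271  22   0   0   0   0]
side near 7
side left 793 791 slope -0.0311 at mid 0.1643 [  0   0   0   0   1 339 447   6   0]
side right 860 860 slope -0.0327 at mid -0.0519 [  0   0   0   0   0   0 383 477   0   0   0   0]
```

Carton fit: centre at about (0.5695, 0.0573), yaw −0.0315. The two grey drivers are at (0.407, −0.222), short axis at 53°, and (0.559, −0.372), short axis at 87°. Here is the close-crop check of both choices.

Run:
```python
import cv2
b=cv2.imread('pics/side0.png'); cv2.imwrite('pics/crop1.png',cv2.resize(b[340:475,240:420],None,fx=4,fy=4,interpolation=cv2.INTER_CUBIC))
```

```text
(no output)
```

View pics/crop1.png

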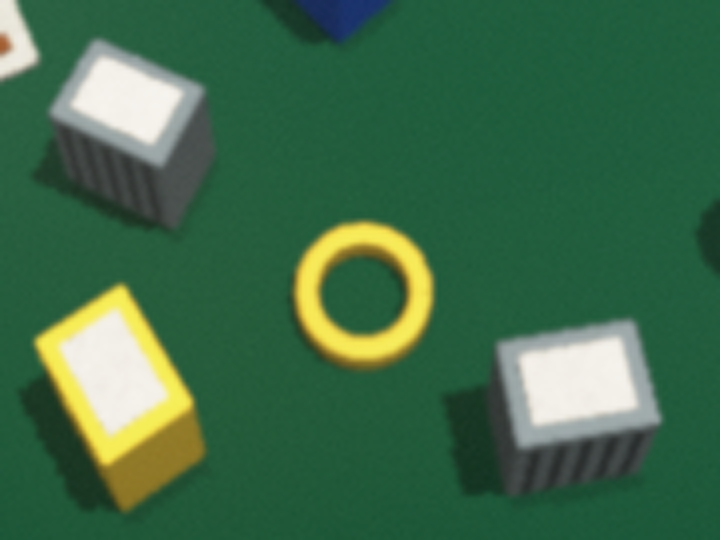

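>>> arm_command([
  [0.031, -0.094, 0, 0, 0, -0.044, 1],
  [0.062, -0.188, 0, 0, 0, -0.088, 1],
  [0.093, -0.28, 0, 0, 0, -0.132, 1],
  [0.124, -0.374, 0, 0, 0, -0.176, 1],
  [0.155, -0.468, 0, 0, 0, -0.22, 1],
  [0.186, -0.56, 0, 0, 0, -0.264, 1],
  [0.217, -0.654, 0, 0, 0, -0.308, 1],
  [0.246, -0.748, 0, 0, 0, -0.35, 1],
])

```text
t: 2.4
tcp_pos: [0.2841, 0.1505, 0.2506]
tool_rot: [2.679, 1.64, 0.002]
wrist_force: [0.6, 0.1, 0.1]
width: 0.997
```

The crop confirms the grey finned blocks at crop pixels (130,100) and (575,385). The yellow block is a look-alike.

>>> arm_command([
  [0.031, -0.094, 0, 0, 0, -0.044, 1],
  [0.062, -0.188, 0, 0, 0, -0.088, 1],
  [0.093, -0.28, 0, 0, 0, -0.132, 1],
  [0.124, -0.374, 0, 0, 0, -0.176, 1],
  [0.155, -0.468, 0, 0, 0, -0.22, 1],
  [0.186, -0.56, 0, 0, 0, -0.264, 1],
  [0.217, -0.654, 0, 0, 0, -0.308, 1],
  [0.246, -0.745, 0, 0, 0, -0.35, 1],
])

```text
t: 3.4
tcp_pos: [0.4071, -0.2224, 0.2504]
tool_rot: [2.813, 1.399, 0.0]
wrist_force: [1.0, 0.8, 0.7]
width: 1.001
```

```bash
cat > look.py <<'E'
import sys
from h import *
from m import rect
tag=sys.argv[1]
for n in sys.argv[2].split(','):
    im=get_image(n); cv2.imwrite(f'pics/{n}{tag}.png',im['img']); np.save(f'{n}{tag}_cloud.npy',cloud(im)); W=cloud(im)
    for c in [(.407,-.222),(.559,-.372)]: 
        try: print(n,c,rect(W,c,.07))
        except Exception as e: print('none')
    if n=='top': im0=im
s=get_state(); a=s['tool_rot']; print(s['t'],s['tcp_pos'].round(4),'alpha',np.degrees(2*np.arctan2(a[1],a[0])),s['joint_positions'].round(2))
E
python3 look.py 1 top,side
```

```text
top (0.407, -0.222) (283, ((406.3302917480469, -222.49319458007812), (41.581722259521484, 55.16925811767578), 53.2272834777832), np.float64(0.07238459260370597))
top (0.559, -0.372) (358, ((559.183349609375, -372.0467529296875), (39.996212005615234, 53.6536865234375), 85.2610855102539), np.float64(0.07185921447510799))
side (0.407, -0.222) (807, ((407.82745361328125, -221.7691192626953), (41.367401123046875, 56.936092376708984), 53.299007415771484), np.float64(0.06958035897908159))
side (0.559, -0.372) (1049, ((559.5353393554688, -372.1952209472656), (40.094940185546875, 56.41444396972656), 87.18108367919922), np.float64(0.06990541596848612))
3.5 [ 0.4077 -0.2239  0.2502] alpha 52.755809707122054 [-0.6   0.2   1.86 -0.    1.08 -1.52]
```

>>> arm_command([
  [0, 0.002, -0.08, 0, 0, 0, 1],
  [0, 0.003, -0.16, 0, 0, 0, 1],
  [0, 0.003, -0.24, 0, 0, 0, 1],
  [0, 0.003, -0.32, 0, 0, 0, 1],
  [0, 0.003, -0.37, 0, 0, 0, 1],
  [0, 0.003, -0.4, 0, 0, 0, 1],
  [0, 0.003, -0.4, 0, 0, 0, 0],
  [0, 0.003, -0.4, 0, 0, 0, 0],
], force=60)

```text
t: 4.5
tcp_pos: [0.4073, -0.2193, 0.0512]
tool_rot: [2.811, 1.4, 0.001]
wrist_force: [0.1, 0.6, -0.3]
width: 0.602
```

>>> arm_command([
  [0, 0, 0, 0, 0, 0, 0],
  [0, 0, 0, 0, 0, 0, 0],
  [0, 0, 0, 0, 0, 0, 0],
  [0, 0, 0, 0, 0, 0, 0],
  [0, 0, 0.02, 0, 0, 0, 0],
  [0, 0, 0.05, 0, 0, 0, 0],
  [0, 0, 0.1, 0, 0, 0, 0],
  [0, 0, 0.15, 0, 0, 0, 0],
])

```text
t: 5.5
tcp_pos: [0.4068, -0.219, 0.127]
tool_rot: [2.812, 1.4, 0.0]
wrist_force: [0.8, -1.0, -1.0]
width: 0.462
```

>>> arm_command([
  [0, 0, 0.09, 0, 0, 0.08, 0],
  [0, 0, 0.18, 0, 0, 0.16, 0],
  [0.03, 0.04, 0.27, 0, 0, 0.24, 0],
  [0.06, 0.09, 0.3, 0, 0, 0.32, 0],
  [0.1, 0.15, 0.3, 0, 0, 0.4, 0],
  [0.14, 0.2, 0.3, 0, 0, 0.48, 0],
  [0.18, 0.26, 0.3, 0, 0, 0.56, 0],
  [0.22, 0.31, 0.3, 0, 0, 0.62, 0],
])

```text
t: 6.5
tcp_pos: [0.517, -0.0628, 0.2764]
tool_rot: [2.561, 1.819, 0.001]
wrist_force: [0.0, -0.6, -1.3]
width: 0.461
```

>>> arm_command([
  [0.02, 0.03, 0, 0, 0, 0.08, 0],
  [0.05, 0.06, 0, 0, 0, 0.16, 0],
  [0.075, 0.1, 0, 0, 0, 0.24, 0],
  [0.1, 0.13, 0, 0, 0, 0.32, 0],
  [0.1, 0.14, 0, 0, 0, 0.4, 0],
  [0.1, 0.14, 0, 0, 0, 0.48, 0],
  [0.1, 0.14, 0, 0, 0, 0.56, 0],
  [0.1, 0.14, 0, 0, 0, 0.62, 0],
])

```text
t: 7.5
tcp_pos: [0.5666, 0.0056, 0.2753]
tool_rot: [-2.249, -2.193, 0.0]
wrist_force: [0.3, -0.1, -2.0]
width: 0.468
```

```bash
python3 look.py 2 side
python3 - <<'E'
import cv2
b=cv2.imread('pics/side2.png'); cv2.imwrite('pics/side2c.png',cv2.resize(b[60:480,180:500],None,fx=1.4,fy=1.4))
E
```

```text
side (0.407, -0.222) (0, ((0.0, 0.0), (0.0, 0.0), 0.0), np.float64(nan))
side (0.559, -0.372) (1046, ((559.509521484375, -372.4356994628906), (39.95664978027344, 56.41791915893555), 87.09693145751953), np.float64(0.06998300891269724))
7.55 [0.5666 0.0056 0.2753] alpha -271.3690546821243 [-0.07  0.36  1.58 -0.    1.21 -1.62]m.py:5: RuntimeWarning: Mean of empty slice.
  q=P[m]; rr=cv2.minAreaRect((q[:,:2]*1000).astype(np.float32)); return len(q),rr,q[:,2].mean()
  ret = ret.dtype.type(ret / rcount)
```

View pics/side2c.png

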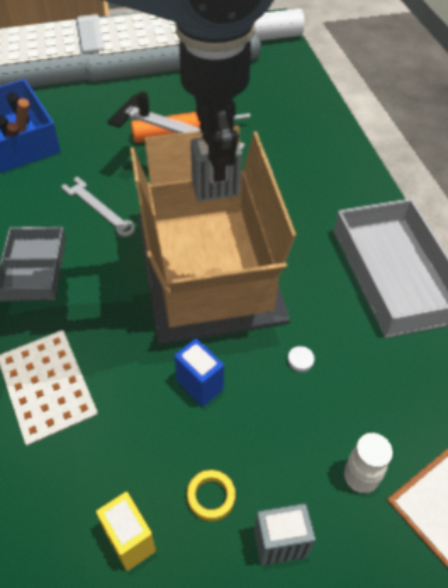

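The driver is held upright over the carton, at crop pixel (218,165). I lower it now.

>>> arm_command([
  [0, 0, -0.08, 0, 0, 0, 0],
  [0, 0, -0.16, 0, 0, 0, 0],
  [0, 0, -0.24, 0, 0, 0, 0],
  [0, 0, -0.31, 0, 0, 0, 0],
  [0, 0, -0.36, 0, 0, 0, 0],
  [0, 0, -0.39, 0, 0, 0, 0],
  [0, 0, -0.41, 0, 0, 0, 0],
  [0, 0, -0.41, 0, 0, 0, 0],
])

```text
t: 8.55
tcp_pos: [0.5669, 0.0059, 0.0703]
tool_rot: [-2.251, -2.191, 0.0]
wrist_force: [0.3, 0.5, -1.9]
width: 0.466
```

>>> arm_command([
  [0, 0, 0, 0, 0, 0, 0.65],
  [0, 0, 0, 0, 0, 0, 0.65],
  [0, 0, 0, 0, 0, 0, 0.65],
  [0, 0, 0.05, 0, 0, 0, 0.65],
  [0, 0, 0.12, 0, 0, 0, 0.65],
  [0, 0, 0.22, 0, 0, 0, 0.65],
  [0, 0, 0.32, 0, 0, 0, 0.65],
  [0, 0, 0.4, 0, 0, 0, 1],
])

```text
t: 9.55
tcp_pos: [0.5669, 0.006, 0.2727]
tool_rot: [2.25, 2.191, 0.002]
wrist_force: [0.1, 0.1, -0.6]
width: 0.843
```

>>> arm_command([
  [0, -0.09, 0, 0, 0, 0, 1],
  [0, -0.19, 0, 0, 0, -0.02, 1],
  [0, -0.29, 0, 0, 0, -0.03, 1],
  [-0.01, -0.39, 0, 0, 0, -0.04, 1],
  [-0.015, -0.49, 0, 0, 0, -0.05, 1],
  [-0.015, -0.59, -0.02, 0, 0, -0.055, 1],
  [-0.015, -0.68, -0.04, 0, 0, -0.055, 1],
  [-0.015, -0.756, -0.05, 0, 0, -0.055, 1],
])

```text
t: 10.55
tcp_pos: [0.5589, -0.3737, 0.2448]
tool_rot: [-2.281, -2.159, 0.0]
wrist_force: [-0.5, 0.8, -0.4]
width: 0.999
```

```bash
python3 look.py 3 top,side 2>/dev/null
python3 - <<'E'
import cv2
b=cv2.imread('pics/top3.png'); cv2.imwrite('pics/top3c.png',cv2.resize(b[80:440,60:620],None,fx=1.4,fy=1.4))
E
```

```text
top (0.407, -0.222) (0, ((0.0, 0.0), (0.0, 0.0), 0.0), np.float64(nan))
top (0.559, -0.372) (326, ((559.4203491210938, -371.9613037109375), (38.84714126586914, 54.1142578125), 87.23893737792969), np.float64(0.0720224985182041))
side (0.407, -0.222) (0, ((0.0, 0.0), (0.0, 0.0), 0.0), np.float64(nan))
side (0.559, -0.372) (993, ((559.5068969726562, -372.3247375488281), (40.07904052734375, 56.62355422973633), 86.51463317871094), np.float64(0.0698611743691174))
10.65 [ 0.5584 -0.3752  0.2442] alpha -273.28484335872747 [-0.66  0.58  1.31 -0.    1.25 -2.17]
```

View pics/top3c.png

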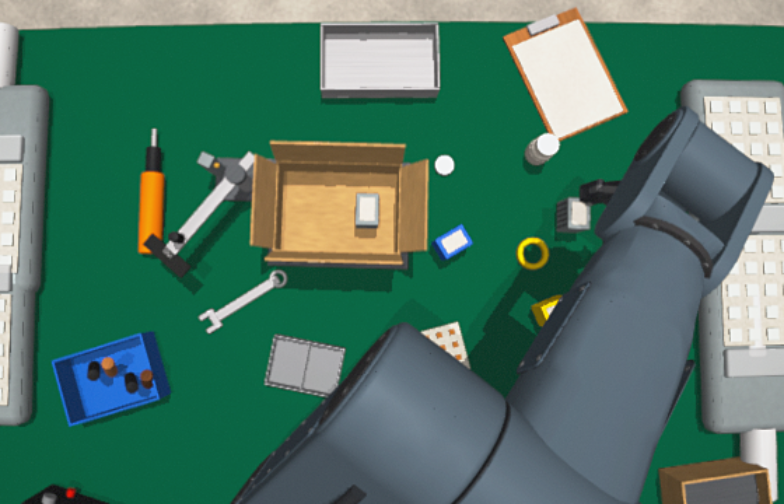

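Driver one stands in the carton at crop pixel (367,208). No other grey block shows on the area that was hidden before. I grasp the second one.

>>> arm_command([
  [0.002, 0.004, -0.08, 0, 0, 0, 1],
  [0.002, 0.004, -0.16, 0, 0, 0, 1],
  [0.002, 0.004, -0.24, 0, 0, 0, 1],
  [0.002, 0.004, -0.31, 0, 0, 0, 1],
  [0.002, 0.004, -0.36, 0, 0, 0, 1],
  [0.002, 0.004, -0.39, 0, 0, 0, 1],
  [0.002, 0.004, -0.39, 0, 0, 0, 0],
  [0.002, 0.004, -0.39, 0, 0, 0, 0],
])

```text
t: 11.65
tcp_pos: [0.5609, -0.3703, 0.0515]
tool_rot: [2.28, 2.159, 0.0]
wrist_force: [0.8, 0.4, 0.5]
width: 0.61
```

>>> arm_command([
  [0, 0, 0, 0, 0, 0, 0],
  [0, 0, 0, 0, 0, 0, 0],
  [0, 0, 0, 0, 0, 0, 0],
  [0, 0, 0.04, 0, 0, 0, 0],
  [0, 0, 0.12, 0, 0, 0, 0],
  [0, 0, 0.22, 0, 0, 0, 0],
  [0, 0, 0.33, 0, 0, 0, 0],
  [0, 0, 0.44, 0, 0, 0, 0],
])

```text
t: 12.65
tcp_pos: [0.5598, -0.3696, 0.2731]
tool_rot: [2.281, 2.16, 0.0]
wrist_force: [0.5, -1.5, -4.3]
width: 0.462
```

>>> arm_command([
  [0, 0.1, 0, 0, 0, 0, 0],
  [0, 0.22, 0, 0, 0, 0, 0],
  [0.01, 0.34, 0, 0, 0, 0.02, 0],
  [0.02, 0.46, 0, 0, 0, 0.02, 0],
  [0.02, 0.58, 0, 0, 0, 0.03, 0],
  [0.022, 0.7, 0, 0, 0, 0.03, 0],
  [0.022, 0.82, 0, 0, 0, 0.03, 0],
  [0.022, 0.93, 0, 0, 0, 0.03, 0],
])

```text
t: 13.65
tcp_pos: [0.5706, 0.097, 0.2714]
tool_rot: [2.264, 2.178, 0.001]
wrist_force: [0.0, 0.3, -3.0]
width: 0.463
```

```bash
python3 look.py 4 side 2>/dev/null
python3 - <<'E'
import cv2
b=cv2.imread('pics/side4.png'); cv2.imwrite('pics/side4c.png',cv2.resize(b[60:480,180:500],None,fx=1.4,fy=1.4))
E
```

```text
side (0.407, -0.222) (0, ((0.0, 0.0), (0.0, 0.0), 0.0), np.float64(nan))
side (0.559, -0.372) (0, ((0.0, 0.0), (0.0, 0.0), 0.0), np.float64(nan))
13.7 [0.5702 0.1025 0.2714] alpha -272.0804316483367 [ 0.1   0.38  1.55  0.    1.21 -1.44]
```

View pics/side4c.png

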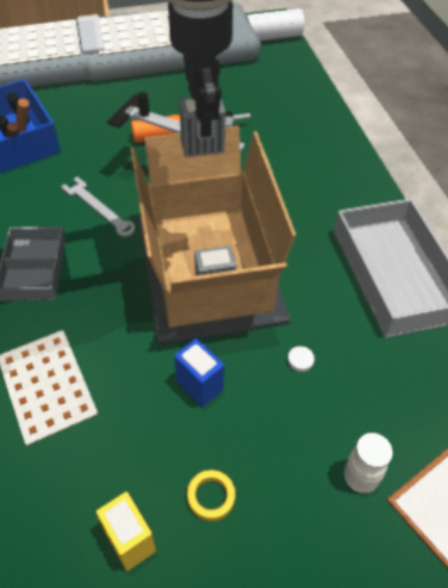

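>>> arm_command([
  [0, 0, -0.08, 0, 0, 0, 0],
  [0, 0, -0.16, 0, 0, 0, 0],
  [0, 0, -0.24, 0, 0, 0, 0],
  [0, 0, -0.31, 0, 0, 0, 0],
  [0, 0, -0.36, 0, 0, 0, 0],
  [0, 0, -0.39, 0, 0, 0, 0],
  [0, 0, -0.404, 0, 0, 0, 0],
  [0, 0, -0.404, 0, 0, 0, 0],
])

```text
t: 14.7
tcp_pos: [0.5716, 0.095, 0.0688]
tool_rot: [2.264, 2.177, 0.001]
wrist_force: [0.2, 0.3, -3.5]
width: 0.462
```

>>> arm_command([
  [0, 0, 0, 0, 0, 0, 0.65],
  [0, 0, 0, 0, 0, 0, 0.65],
  [0, 0, 0, 0, 0, 0, 0.65],
  [0, 0, 0.05, 0, 0, 0, 0.65],
  [0, 0, 0.12, 0, 0, 0, 0.65],
  [0, 0, 0.22, 0, 0, 0, 0.65],
  [0, 0, 0.32, 0, 0, 0, 0.65],
  [0, 0, 0.4, 0, 0, 0, 0],
])

```text
t: 15.7
tcp_pos: [0.5714, 0.095, 0.2707]
tool_rot: [2.264, 2.177, 0.002]
wrist_force: [-0.4, -0.6, -0.4]
width: 0.45
```

```bash
python3 look.py 5 side 2>/dev/null
python3 - <<'E'
import cv2
b=cv2.imread('pics/side5.png'); cv2.imwrite('pics/side5c.png',cv2.resize(b[60:480,180:500],None,fx=1.4,fy=1.4))
E
```

```text
side (0.407, -0.222) (0, ((0.0, 0.0), (0.0, 0.0), 0.0), np.float64(nan))
side (0.559, -0.372) (0, ((0.0, 0.0), (0.0, 0.0), 0.0), np.float64(nan))
15.75 [0.573  0.0951 0.2758] alpha 87.75146771917672 [ 0.08  0.38  1.55 -0.    1.21 -1.45]
```

View pics/side5c.png

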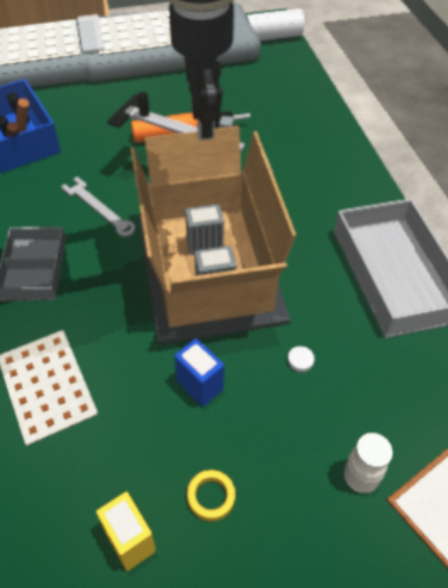

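Both drivers stand in the carton, at crop pixels (205,225) and (215,262). Next is the left end flap: I come down outside it with the fingers shut.

>>> arm_command([
  [-0.01, 0.07, 0, 0, 0, 0, 0],
  [-0.02, 0.15, 0, 0, 0, 0, 0],
  [-0.02, 0.22, 0, 0, 0, 0, 0],
  [-0.02, 0.26, 0, 0, 0, 0, 0],
  [-0.02, 0.265, -0.06, 0, 0, 0, 0],
  [-0.02, 0.265, -0.14, 0, 0, 0, 0],
  [-0.02, 0.265, -0.21, 0, 0, 0, 0],
  [-0.02, 0.265, -0.232, 0, 0, 0, 0],
])

```text
t: 16.75
tcp_pos: [0.5606, 0.2269, 0.1504]
tool_rot: [-2.264, -2.176, 0.005]
wrist_force: [0.9, 0.8, -0.7]
width: -0.001
```

>>> arm_command([
  [0, -0.03, 0, 0, 0, 0, 0],
  [0, -0.06, 0, 0, 0, 0, 0],
  [0, -0.09, 0, 0, 0, 0, 0],
  [0, -0.12, 0, 0, 0, 0, 0],
  [0, -0.15, 0, 0, 0, 0, 0],
  [0, -0.18, 0, 0, 0, 0, 0],
  [0, -0.2, 0, 0, 0, 0, 0],
  [0, -0.22, 0, 0, 0, 0, 0],
])

```text
t: 17.75
tcp_pos: [0.5613, 0.1167, 0.1522]
tool_rot: [-2.265, -2.177, 0.0]
wrist_force: [0.1, 0.2, -0.2]
width: 0.005
```

```bash
python3 look.py 6 side 2>/dev/null
python3 - <<'E'
import cv2
b=cv2.imread('pics/side6.png'); cv2.imwrite('pics/side6c.png',cv2.resize(b[90:330,220:420],None,fx=2.5,fy=2.5))
E
```

```text
side (0.407, -0.222) (0, ((0.0, 0.0), (0.0, 0.0), 0.0), np.float64(nan))
side (0.559, -0.372) (0, ((0.0, 0.0), (0.0, 0.0), 0.0), np.float64(nan))
17.8 [0.5613 0.1159 0.1522] alpha 87.725691800431 [ 0.12  0.51  1.68 -0.    0.96 -1.41]
```

View pics/side6c.png

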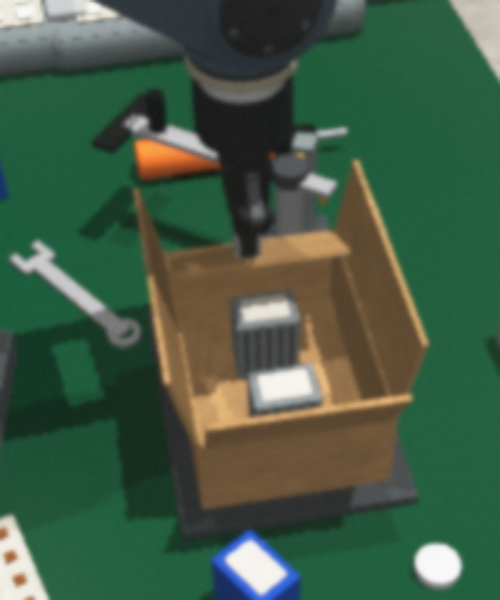

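The left flap is tilted inward, with its edge at crop pixel (255,245). Now I press it down.

>>> arm_command([
  [0, -0.01, 0, 0, 0, 0, 0],
  [0, -0.02, -0.01, 0, 0, 0, 0],
  [0, -0.025, -0.02, 0, 0, 0, 0],
  [0, -0.025, -0.03, 0, 0, 0, 0],
  [0, -0.025, -0.04, 0, 0, 0, 0],
  [0, -0.025, -0.05, 0, 0, 0, 0],
  [0, -0.025, -0.06, 0, 0, 0, 0],
  [0, -0.025, -0.06, 0, 0, 0, 0],
])

```text
t: 18.8
tcp_pos: [0.5611, 0.105, 0.1219]
tool_rot: [-2.264, -2.177, 0.001]
wrist_force: [0.3, 0.0, 0.4]
width: 0.001
```

```bash
cat > fl.py <<'E'
import sys
from h import *
cx,cy,yaw=.5695,.0573,-.0315
def L(W):
    P=W.reshape(-1,3);P=P[~np.isnan(P[:,0])];c,s=np.cos(yaw),np.sin(yaw);d=P[:,:2]-[cx,cy]
    return np.c_[c*d[:,0]+s*d[:,1],-s*d[:,0]+c*d[:,1],P[:,2]]
tag=sys.argv[1]
for n in sys.argv[2].split(','):
    im=get_image(n); W=cloud(im); l=L(W)
    b=im['img']; r=b[90:330,220:420] if n=='side' else b[160:300,140:400]
    cv2.imwrite(f'pics/{n}{tag}c.png',cv2.resize(r,None,fx=2.5,fy=2.5,interpolation=cv2.INTER_CUBIC))
    for lab,m in (('left',(l[:,1]>.04)&(l[:,1]<.09)&(abs(l[:,0])<.05)),('right',(l[:,1]<-.04)&(l[:,1]>-.09)&(abs(l[:,0])<.05)),
       ('near',(l[:,0]<-.02)&(l[:,0]>-.06)&(abs(l[:,1])<.1)),('far',(l[:,0]>.02)&(l[:,0]<.06)&(abs(l[:,1])<.1))):
        q=l[m&(l[:,2]<.19)&(l[:,2]>.02)]
        print(n,lab,len(q),np.percentile(q[:,2],[5,25,50,75,95]).round(3) if len(q) else '')
s=get_state(); print(s['t'],s['tcp_pos'].round(4),s['wrist_force'].round(1))
E
python3 fl.py 7 side,top
```

```text
side left 583 [0.099 0.101 0.102 0.103 0.114]
side right 428 [0.076 0.084 0.086 0.087 0.089]
side near 744 [0.043 0.086 0.101 0.103 0.175]
side far 574 [0.056 0.087 0.101 0.103 0.104]
top left 0 
top right 473 [0.02  0.023 0.087 0.089 0.092]
top near 255 [0.02  0.021 0.022 0.069 0.089]
top far 166 [0.02  0.021 0.022 0.086 0.091]
18.9 [0.5613 0.105  0.1223] [-0.3  0.3 -0.2]
```

View pics/side7c.png

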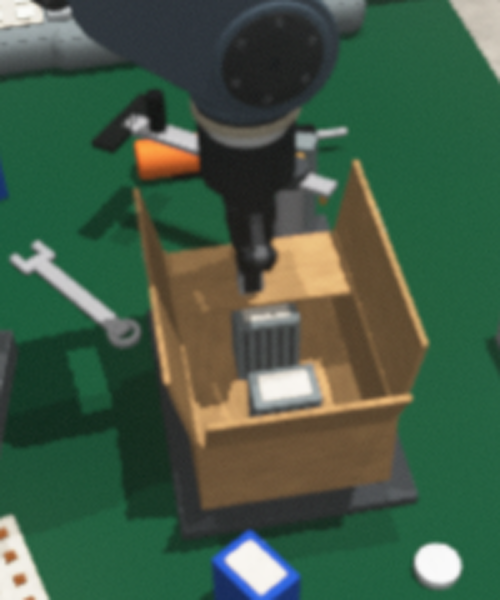

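The left flap lies flat (z 0.101–0.103). Now the right flap.

>>> arm_command([
  [0, 0, 0.1, 0, 0, 0, 0],
  [0, 0, 0.2, 0, 0, 0, 0],
  [0, -0.06, 0.26, 0, 0, 0, 0],
  [0, -0.15, 0.26, 0, 0, 0, 0],
  [0, -0.25, 0.26, 0, 0, 0, 0],
  [0, -0.35, 0.26, 0, 0, 0, 0],
  [0, -0.43, 0.26, 0, 0, 0, 0],
  [0, -0.48, 0.26, 0, 0, 0, 0],
])

```text
t: 19.9
tcp_pos: [0.5611, -0.1369, 0.2526]
tool_rot: [2.266, 2.176, 0.0]
wrist_force: [-0.0, -0.0, -0.0]
width: -0.003
```

>>> arm_command([
  [0, 0, -0.06, 0, 0, 0, 0],
  [0, 0, -0.14, 0, 0, 0, 0],
  [0, 0, -0.2, 0, 0, 0, 0],
  [0, 0, -0.2, 0, 0, 0, 0],
  [0, 0.03, -0.2, 0, 0, 0, 0],
  [0, 0.06, -0.2, 0, 0, 0, 0],
  [0, 0.09, -0.2, 0, 0, 0, 0],
  [0, 0.12, -0.2, 0, 0, 0, 0],
])

```text
t: 20.9
tcp_pos: [0.5632, -0.075, 0.1566]
tool_rot: [2.259, 2.174, 0.004]
wrist_force: [-12.1, -5.5, 42.3]
width: -0.003
```

```bash
python3 fl.py 8 side
```

```text
side left 299 [0.084 0.101 0.102 0.103 0.104]
side right 0 
side near 563 [0.039 0.099 0.101 0.103 0.104]
side far 0 
20.95 [ 0.5632 -0.0734  0.1569] [-8.7 -1.6 34.1]
```

View pics/side8c.png

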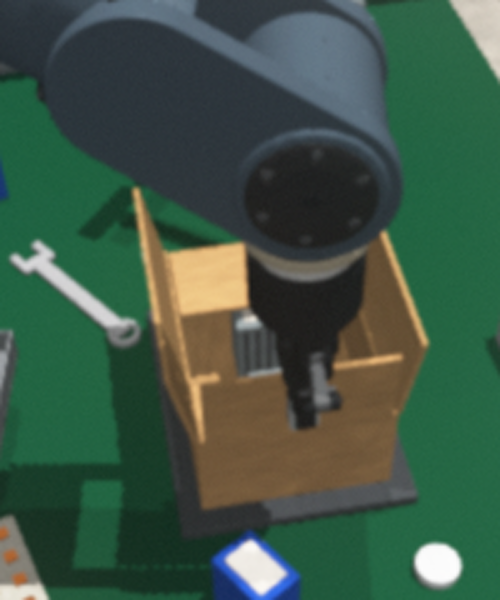

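An upward force of about 40 N: the tool has caught on something. I back up to relieve it.

>>> arm_command([
  [0, -0.005, 0.015, 0, 0, 0, 0],
  [0, -0.01, 0.03, 0, 0, 0, 0],
  [0, -0.01, 0.04, 0, 0, 0, 0],
  [0, -0.01, 0.05, 0, 0, 0, 0],
  [0, -0.01, 0.05, 0, 0, 0, 0],
  [0, -0.01, 0.05, 0, 0, 0, 0],
  [0, -0.01, 0.05, 0, 0, 0, 0],
  [0, -0.01, 0.05, 0, 0, 0, 0],
])

```text
t: 21.95
tcp_pos: [0.5612, -0.08, 0.1771]
tool_rot: [-2.264, -2.177, 0.0]
wrist_force: [1.4, -0.5, 0.2]
width: -0.0
```

```bash
python3 fl.py 9 side,top
```

```text
side left 305 [0.082 0.101 0.102 0.103 0.104]
side right 0 
side near 565 [0.04  0.099 0.102 0.103 0.104]
side far 0 
top left 841 [0.101 0.103 0.104 0.106 0.108]
top right 389 [0.021 0.085 0.088 0.09  0.092]
top near 783 [0.021 0.063 0.103 0.105 0.108]
top far 706 [0.02  0.088 0.103 0.105 0.108]
22.05 [ 0.5613 -0.0801  0.1772] [-0.   0.1 -0.7]
```

View pics/side9c.png

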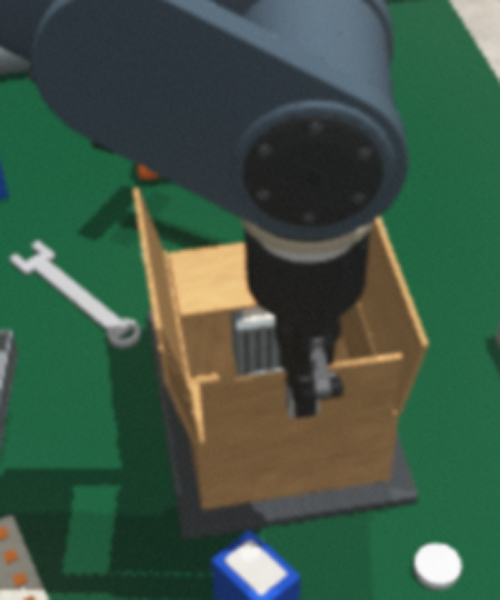

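View pics/top9c.png

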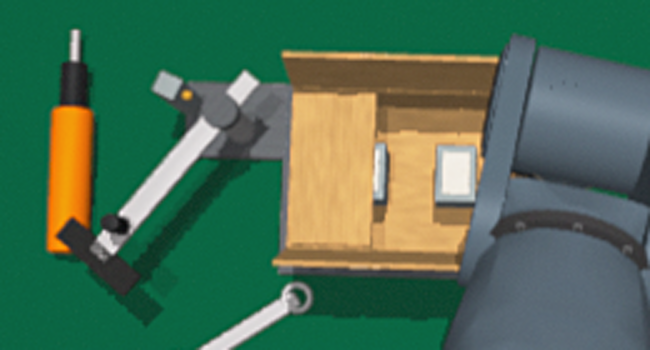

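It is free again: the flap edge had caught on the sloping finger linkage above the pads. I push again with the contact near the fingertips, and check the force.

>>> arm_command([
  [0, 0.015, 0, 0, 0, 0, 0],
  [0, 0.03, 0, 0, 0, 0, 0],
  [0, 0.045, 0, 0, 0, 0, 0],
  [0, 0.06, 0, 0, 0, 0, 0],
  [0, 0.075, 0, 0, 0, 0, 0],
  [0, 0.09, 0, 0, 0, 0, 0],
  [0, 0.108, 0, 0, 0, 0, 0],
  [0, 0.108, 0, 0, 0, 0, 0],
])

```text
t: 23.05
tcp_pos: [0.5613, -0.0254, 0.1773]
tool_rot: [-2.264, -2.178, -0.0]
wrist_force: [0.4, -0.1, -0.2]
width: 0.001
```

```bash
python3 fl.py 10 side
```

```text
side left 377 [0.1   0.101 0.102 0.103 0.104]
side right 966 [0.134 0.14  0.149 0.158 0.166]
side near 1133 [0.098 0.102 0.123 0.146 0.164]
side far 697 [0.102 0.125 0.139 0.153 0.165]
23.1 [ 0.5613 -0.0257  0.1773] [ 0.  -0.3 -0. ]
```

View pics/side10c.png

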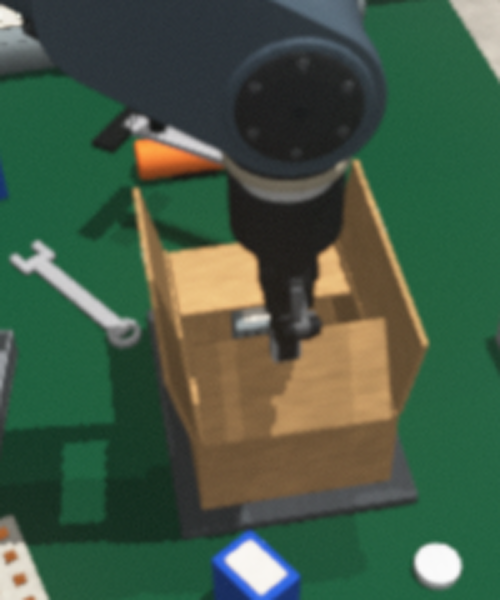

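The right flap is now tilted in at about 55° with no force on the tool. I press it down.

>>> arm_command([
  [0, 0.02, -0.01, 0, 0, 0, 0],
  [0, 0.035, -0.03, 0, 0, 0, 0],
  [0, 0.045, -0.05, 0, 0, 0, 0],
  [0, 0.05, -0.07, 0, 0, 0, 0],
  [0, 0.05, -0.085, 0, 0, 0, 0],
  [0, 0.05, -0.1, 0, 0, 0, 0],
  [0, 0.05, -0.11, 0, 0, 0, 0],
  [0, 0.05, -0.11, 0, 0, 0, 0],
])

```text
t: 24.1
tcp_pos: [0.5612, -0.0012, 0.1219]
tool_rot: [-2.265, -2.177, 0.001]
wrist_force: [-0.5, -0.5, 0.4]
width: 0.001
```

```bash
python3 fl.py 11 side
```

```text
side left 229 [0.066 0.101 0.102 0.103 0.104]
side right 1048 [0.1   0.101 0.102 0.104 0.173]
side near 1102 [0.077 0.101 0.102 0.103 0.105]
side far 601 [0.1   0.101 0.102 0.103 0.104]
24.15 [ 0.5613 -0.0012  0.1222] [-0.9  0.7 -0.3]
```

View pics/side11c.png

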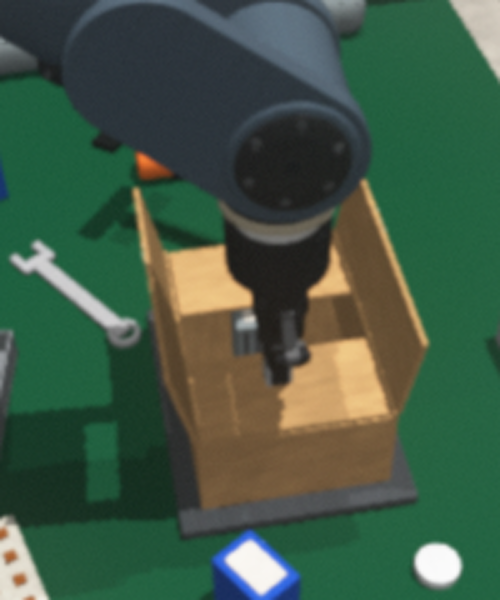

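Both end flaps are flat (z about 0.102). Now the near long flap.

>>> arm_command([
  [0, 0, 0.09, 0, 0, 0, 0],
  [0, 0, 0.18, 0, 0, 0, 0],
  [0, 0.02, 0.26, 0, 0, 0, 0],
  [-0.07, 0.05, 0.27, 0, 0, 0, 0],
  [-0.14, 0.08, 0.27, 0, 0, 0, 0],
  [-0.2, 0.11, 0.27, 0, 0, 0, 0],
  [-0.252, 0.115, 0.27, 0, 0, 0, 0],
  [-0.252, 0.115, 0.27, 0, 0, 0, 0],
])

```text
t: 25.15
tcp_pos: [0.4344, 0.0566, 0.2578]
tool_rot: [2.264, 2.178, 0.001]
wrist_force: [0.3, -0.4, -0.3]
width: -0.003
```

>>> arm_command([
  [0, 0, -0.07, 0, 0, 0, 0],
  [0, 0, -0.155, 0, 0, 0, 0],
  [0.02, 0, -0.155, 0, 0, 0, 0],
  [0.05, 0, -0.155, 0, 0, 0, 0],
  [0.08, 0, -0.155, 0, 0, 0, 0],
  [0.11, 0, -0.155, 0, 0, 0, 0],
  [0.14, 0, -0.155, 0, 0, 0, 0],
  [0.165, 0, -0.155, 0, 0, 0, 0],
])

```text
t: 26.15
tcp_pos: [0.5189, 0.0564, 0.1799]
tool_rot: [2.265, 2.177, 0.0]
wrist_force: [-0.4, -0.6, -0.6]
width: -0.0
```

```bash
python3 fl.py 12 side
```

```text
side left 529 [0.1   0.101 0.102 0.103 0.104]
side right 1013 [0.1   0.101 0.102 0.104 0.165]
side near 1040 [0.1   0.103 0.145 0.161 0.175]
side far 1034 [0.086 0.101 0.102 0.103 0.104]
26.2 [0.52   0.0564 0.18  ] [-1.8 -0.1  0.1]
```

View pics/side12c.png

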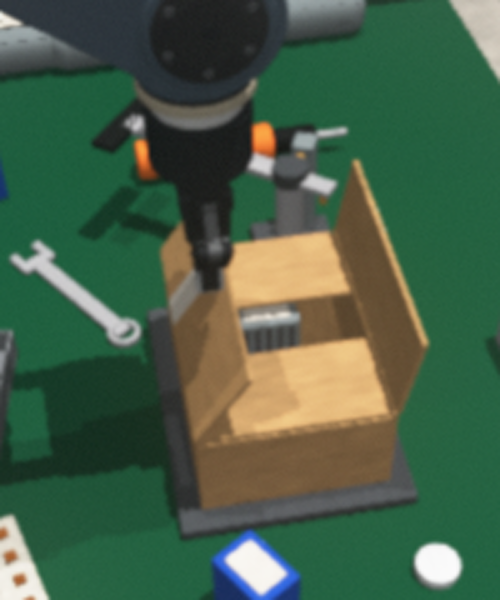

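The near flap is tilted in, with its edge at crop pixel (230,310). I press it flat.

>>> arm_command([
  [0.02, 0, -0.01, 0, 0, 0, 0],
  [0.035, 0, -0.03, 0, 0, 0, 0],
  [0.045, 0, -0.05, 0, 0, 0, 0],
  [0.045, 0, -0.07, 0, 0, 0, 0],
  [0.045, 0, -0.085, 0, 0, 0, 0],
  [0.045, 0, -0.1, 0, 0, 0, 0],
  [0.045, 0, -0.108, 0, 0, 0, 0],
  [0.045, 0, -0.108, 0, 0, 0, 0],
])

```text
t: 27.2
tcp_pos: [0.5402, 0.0565, 0.1256]
tool_rot: [-2.264, -2.177, 0.0]
wrist_force: [-0.3, 0.1, 0.2]
width: -0.0
```

>>> arm_command([
  [0, 0, 0.08, 0, 0, 0, 0],
  [0, 0, 0.17, 0, 0, 0, 0],
  [0.05, 0, 0.25, 0, 0, 0, 0],
  [0.13, 0, 0.26, 0, 0, 0, 0],
  [0.21, 0, 0.26, 0, 0, 0, 0],
  [0.28, 0, 0.26, 0, 0, 0, 0],
  [0.325, 0, 0.26, 0, 0, 0, 0],
  [0.325, 0, 0.26, 0, 0, 0, 0],
])

```text
t: 28.2
tcp_pos: [0.7034, 0.0564, 0.2552]
tool_rot: [-2.265, -2.177, 0.0]
wrist_force: [-0.2, 0.1, 0.4]
width: -0.001
```

```bash
python3 fl.py 13 side,top
```

```text
side left 708 [0.101 0.102 0.104 0.106 0.108]
side right 963 [0.101 0.102 0.104 0.106 0.108]
side near 1359 [0.104 0.106 0.106 0.107 0.108]
side far 1034 [0.087 0.101 0.102 0.103 0.104]
top left 0 
top right 172 [0.1   0.103 0.105 0.107 0.11 ]
top near 83 [0.105 0.108 0.109 0.11  0.112]
top far 183 [0.101 0.103 0.105 0.106 0.108]
28.3 [0.7022 0.0565 0.2557] [ 0.1  0.2 -0.3]
```

View pics/side13c.png

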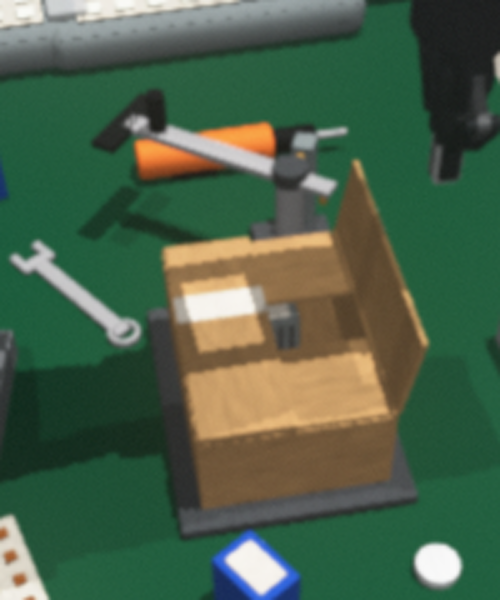

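The near flap is flat (z 0.106). Now the far flap.

>>> arm_command([
  [0, 0, -0.07, 0, 0, 0, 0],
  [0, 0, -0.155, 0, 0, 0, 0],
  [-0.02, 0, -0.155, 0, 0, 0, 0],
  [-0.05, 0, -0.155, 0, 0, 0, 0],
  [-0.08, 0, -0.155, 0, 0, 0, 0],
  [-0.11, 0, -0.155, 0, 0, 0, 0],
  [-0.14, 0, -0.155, 0, 0, 0, 0],
  [-0.17, 0, -0.155, 0, 0, 0, 0],
])

```text
t: 29.3
tcp_pos: [0.6173, 0.0565, 0.181]
tool_rot: [2.263, 2.176, 0.004]
wrist_force: [-0.2, -0.1, -0.6]
width: -0.003
```

```bash
python3 fl.py 14 side
```

```text
side left 767 [0.101 0.102 0.105 0.107 0.163]
side right 1071 [0.101 0.102 0.105 0.107 0.163]
side near 1352 [0.104 0.106 0.106 0.107 0.108]
side far 1472 [0.099 0.102 0.104 0.159 0.172]
29.35 [0.6159 0.0566 0.1809] [0.4 1.  1. ]
```

View pics/side14c.png

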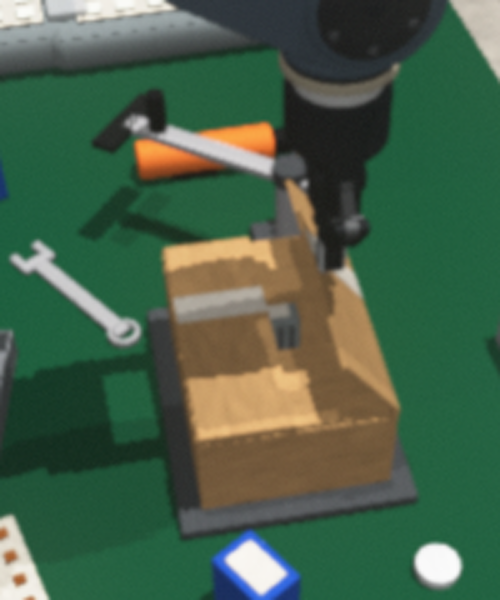

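>>> arm_command([
  [-0.02, 0, -0.01, 0, 0, 0, 0],
  [-0.035, 0, -0.03, 0, 0, 0, 0],
  [-0.042, 0, -0.05, 0, 0, 0, 0],
  [-0.042, 0, -0.07, 0, 0, 0, 0],
  [-0.042, 0, -0.085, 0, 0, 0, 0],
  [-0.042, 0, -0.1, 0, 0, 0, 0],
  [-0.042, 0, -0.11, 0, 0, 0, 0],
  [-0.042, 0, -0.11, 0, 0, 0, 0],
])

```text
t: 30.35
tcp_pos: [0.5969, 0.0565, 0.1248]
tool_rot: [2.264, 2.177, -0.0]
wrist_force: [-9.3, -1.0, 18.5]
width: 0.001
```

>>> arm_command([
  [0, 0, 0.08, 0, 0, 0, 0],
  [0, 0, 0.17, 0, 0, 0, 0],
  [0, -0.05, 0.25, 0, 0, 0, 0.3],
  [-0.1, -0.1, 0.27, 0, 0, 0, 0.3],
  [-0.2, -0.12, 0.27, 0, 0, 0, 0.3],
  [-0.3, -0.12, 0.27, 0, 0, 0, 0.3],
  [-0.36, -0.12, 0.27, 0, 0, 0, 0.3],
  [-0.36, -0.12, 0.27, 0, 0, 0, 0.3],
])

```text
t: 31.35
tcp_pos: [0.4158, -0.0035, 0.2586]
tool_rot: [2.264, 2.177, 0.001]
wrist_force: [0.2, -0.4, -0.5]
width: 0.304
```

```bash
cat > k.py <<'E'
from h import *
import sys
pv=np.array([.5695+.05+.0315*.175,.0573+.175-.0016]);print('pivot',pv)
for n in ('top','side'):
    im=get_image(n);W=cloud(im).reshape(-1,3);c=im['img'].reshape(-1,3)
    b=.0025 if n=='top' else 0
    W[:,2]-=b
    r=np.hypot(W[:,0]-pv[0],W[:,1]-pv[1])
    m=(r>.125)&(r<.165)&(W[:,2]>.13)&(W[:,2]<.168)
    q=W[m]; t=q[q[:,2]>.157]
    print(n,'knob n',len(q),len(t))
    for z in (q,t):
        if len(z): md=(z[:,:2].min(0)+z[:,:2].max(0))/2; d=md-pv;print(md.round(4),np.ptp(z[:,:2],axis=0).round(3),np.hypot(*d).round(4),np.degrees(np.arctan2(d[1],d[0])).round(1))
    m=(r>.03)&(r<.12)&(W[:,2]>.112)&(W[:,2]<.128); a=W[m][:,:2]
    d=a-pv; 
    vx,vy,x0,y0=cv2.fitLine(d.astype(np.float32),cv2.DIST_HUBER,0,.001,.001).ravel(); print('arm',len(a),np.degrees(np.arctan2(vy,vx)),x0,y0)
    m=(r<.03)&(W[:,2]>.124)&(W[:,2]<.132); a=W[m][:,:2]; print('hub',((a.min(0)+a.max(0))/2).round(4),np.ptp(a,axis=0).round(3))
E
python3 k.py; python3 fl.py 15 side,top
```

```text
pivot [0.6250125 0.2307   ]
top knob n 75 48
[0.5147 0.3226] [0.017 0.017] 0.1436 140.2
[0.5142 0.3231] [0.016 0.016] 0.1442 140.2
arm 446 -41.39646 -0.04737465 0.036693607
hub [0.623  0.2305] [0.034 0.034]
side knob n 104 33
[0.5148 0.3209] [0.018 0.02 ] 0.1425 140.7
[0.5145 0.3223] [0.017 0.017] 0.1435 140.4
arm 343 -38.212105 -0.03823472 0.029858595
hub [0.6257 0.2298] [0.033 0.037]
side left 716 [0.104 0.105 0.106 0.107 0.108]
side right 959 [0.104 0.105 0.106 0.107 0.108]
side near 1355 [0.104 0.106 0.106 0.107 0.108]
side far 1327 [0.104 0.106 0.106 0.107 0.108]
top left 847 [0.105 0.107 0.109 0.11  0.112]
top right 860 [0.105 0.107 0.109 0.11  0.112]
top near 1384 [0.105 0.107 0.109 0.11  0.112]
top far 1346 [0.105 0.107 0.109 0.11  0.112]
31.55 [ 0.4177 -0.0036  0.2583] [-0.8 -0.3  0.3]
```

View pics/side15c.png

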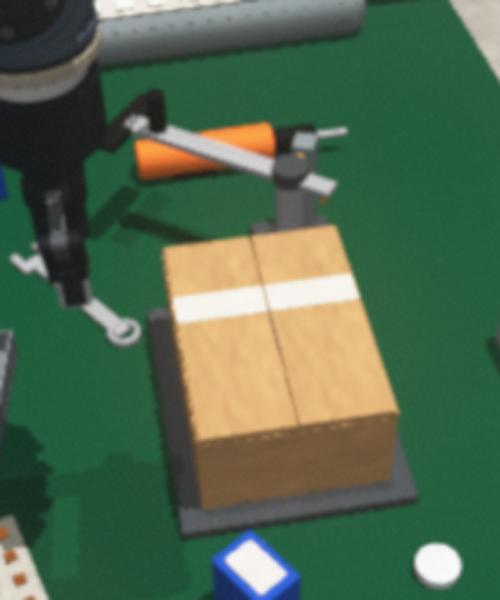

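View pics/top15c.png

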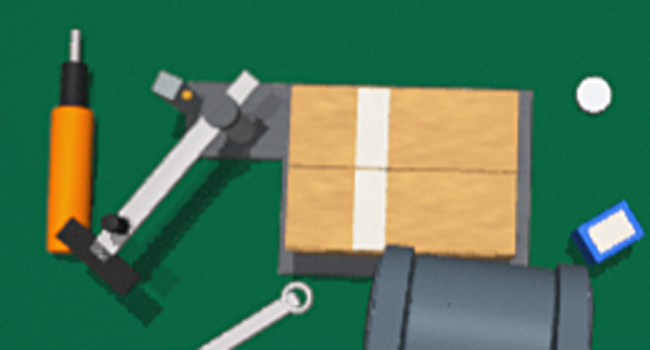

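All four flaps are flat (z about 0.106). The knob is at (0.5145, 0.3225) and the pivot at about (0.6245, 0.2302). I go over the knob with the fingers slightly open.

>>> arm_command([
  [0.02, 0.08, 0, 0, 0, -0.12, 0.42],
  [0.05, 0.17, 0, 0, 0, -0.25, 0.42],
  [0.08, 0.26, 0, 0, 0, -0.37, 0.42],
  [0.11, 0.35, 0, 0, 0, -0.5, 0.42],
  [0.14, 0.44, 0, 0, 0, -0.62, 0.42],
  [0.165, 0.53, 0, 0, 0, -0.75, 0.42],
  [0.185, 0.61, 0, 0, 0, -0.87, 0.42],
  [0.195, 0.652, 0, 0, 0, -0.9, 0.42],
])

```text
t: 32.55
tcp_pos: [0.515, 0.3247, 0.2573]
tool_rot: [-2.693, -1.617, 0.001]
wrist_force: [0.0, -0.1, -0.3]
width: 0.415
```

>>> arm_command([
  [0, 0, 0, 0, 0, -0.12, 0.42],
  [0, 0, 0, 0, 0, -0.25, 0.42],
  [0, 0, 0, 0, 0, -0.37, 0.42],
  [0, 0, 0, 0, 0, -0.5, 0.42],
  [0, 0, 0, 0, 0, -0.62, 0.42],
  [0, 0, 0, 0, 0, -0.75, 0.42],
  [0, 0, 0, 0, 0, -0.76, 0.42],
  [0, 0, 0, 0, 0, -0.76, 0.42],
])

```text
t: 33.55
tcp_pos: [0.5145, 0.3226, 0.2579]
tool_rot: [2.95, 1.081, -0.001]
wrist_force: [0.5, -1.0, 0.1]
width: 0.423
```

```bash
python3 fl.py 16 side; python3 look.py 16 side 2>/dev/null | tail -1
```

```text
side left 714 [0.104 0.106 0.106 0.107 0.108]
side right 954 [0.104 0.105 0.106 0.107 0.108]
side near 1355 [0.104 0.106 0.106 0.107 0.108]
side far 1325 [0.104 0.106 0.106 0.107 0.108]
33.6 [0.5145 0.3226 0.258 ] [0.2 0.  0.6]
33.65 [0.5144 0.3225 0.2581] alpha 40.2478208944064 [ 0.48  0.45  1.49 -0.    1.21 -0.22]
```

View pics/side16c.png

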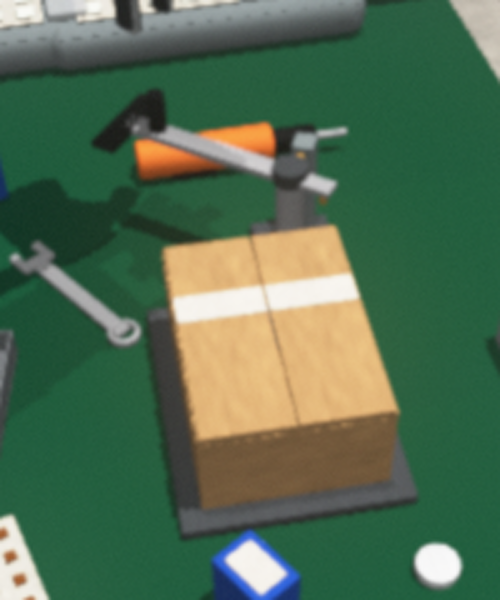

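>>> arm_command([
  [0, 0, -0.05, 0, 0, 0, 0.42],
  [0, 0, -0.1, 0, 0, 0, 0.42],
  [0, 0, -0.14, 0, 0, 0, 0.42],
  [0, 0, -0.16, 0, 0, 0, 0.42],
  [0, 0, -0.18, 0, 0, 0, 0.42],
  [0, 0, -0.2, 0, 0, 0, 0.42],
  [0, 0, -0.216, 0, 0, 0, 0.42],
  [0, 0, -0.216, 0, 0, 0, 0.42],
])

```text
t: 34.65
tcp_pos: [0.5141, 0.3223, 0.1498]
tool_rot: [2.95, 1.079, -0.001]
wrist_force: [0.0, -0.3, 0.9]
width: 0.419
```

Run:
```python
from h import *
im=get_image('side'); cv2.imwrite('pics/side17c.png',cv2.resize(im['img'][40:240,180:420],None,fx=3,fy=3,interpolation=cv2.INTER_CUBIC))
s=get_state();print(s['tcp_pos'],s['wrist_force'],s['joint_positions'].round(2))
pv=np.array([.6245,.2302]);a0=140.3
p0=None
for k in range(0,122,5):
    a=np.radians(a0+k);p=pv+.1445*np.array([np.cos(a),np.sin(a)])
    if p0 is None:p0=p
    if k%30==0: base=p;print('--',p.round(4))
    print(k,((p-base)/.5).round(3))
```

```text
[0.5143427  0.32246756 0.15025215] [0.60669639 0.63971359 0.53376266] [ 0.48  0.57  1.58  0.    0.99 -0.22]
-- [0.5133 0.3225]
0 [0. 0.]
5 [-0.015 -0.02 ]
10 [-0.029 -0.041]
15 [-0.04  -0.064]
20 [-0.05  -0.087]
25 [-0.057 -0.111]
-- [0.4821 0.2545]
30 [0. 0.]
35 [-0.003 -0.025]
40 [-0.004 -0.05 ]
45 [-0.003 -0.075]
50 [ 0.001 -0.1  ]
55 [ 0.006 -0.125]
-- [0.489  0.1801]
60 [0. 0.]
65 [ 0.01  -0.023]
70 [ 0.022 -0.046]
75 [ 0.035 -0.067]
80 [ 0.051 -0.087]
85 [ 0.068 -0.105]
-- [0.5322 0.119 ]
90 [0. 0.]
95 [ 0.02  -0.015]
100 [ 0.041 -0.029]
105 [ 0.064 -0.04 ]
110 [ 0.087 -0.05 ]
115 [ 0.111 -0.057]
-- [0.6002 0.0878]
120 [0. 0.]
```

View pics/side17c.png

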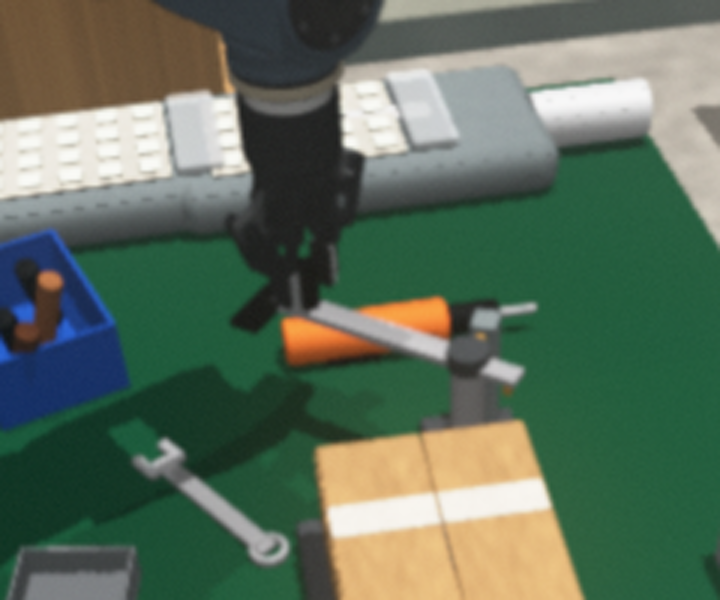

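The fingers straddle the knob. I swing the arm along its circle.

>>> arm_command([
  [-0.007, -0.01, 0, 0, 0, 0.12, 0.33],
  [-0.015, -0.02, 0, 0, 0, 0.24, 0.33],
  [-0.029, -0.041, 0, 0, 0, 0.36, 0.33],
  [-0.04, -0.064, 0, 0, 0, 0.48, 0.33],
  [-0.05, -0.087, 0, 0, 0, 0.6, 0.33],
  [-0.057, -0.111, 0, 0, 0, 0.72, 0.33],
  [-0.063, -0.136, 0, 0, 0, 0.84, 0.33],
  [-0.063, -0.136, 0, 0, 0, 0.96, 0.33],
])

```text
t: 35.7
tcp_pos: [0.483, 0.254, 0.1509]
tool_rot: [2.608, 1.752, 0.001]
wrist_force: [-0.2, 0.6, -0.4]
width: 0.332
```

>>> arm_command([
  [-0.002, -0.012, 0, 0, 0, 0.12, 0.33],
  [-0.003, -0.025, 0, 0, 0, 0.24, 0.33],
  [-0.004, -0.05, 0, 0, 0, 0.36, 0.33],
  [-0.003, -0.075, 0, 0, 0, 0.48, 0.33],
  [0.001, -0.1, 0, 0, 0, 0.6, 0.33],
  [0.006, -0.125, 0, 0, 0, 0.72, 0.33],
  [0.014, -0.149, 0, 0, 0, 0.84, 0.33],
  [0.014, -0.149, 0, 0, 0, 0.96, 0.33],
])

```text
t: 36.7
tcp_pos: [0.4904, 0.1794, 0.1509]
tool_rot: [2.117, 2.321, 0.001]
wrist_force: [-0.2, -0.2, 0.4]
width: 0.328
```

Run:
```python
from h import *
im=get_image('side'); cv2.imwrite('pics/side18c.png',cv2.resize(im['img'][60:300,180:420],None,fx=2.5,fy=2.5,interpolation=cv2.INTER_CUBIC))
s=get_state();print(s['tcp_pos'],s['wrist_force'],s['joint_positions'].round(2))
```

```text
[0.49024144 0.17967397 0.1508464 ] [ 0.84914453 -0.53372217 -0.85711254] [ 0.26  0.43  1.81 -0.    0.9  -1.4 ]
```

View pics/side18c.png

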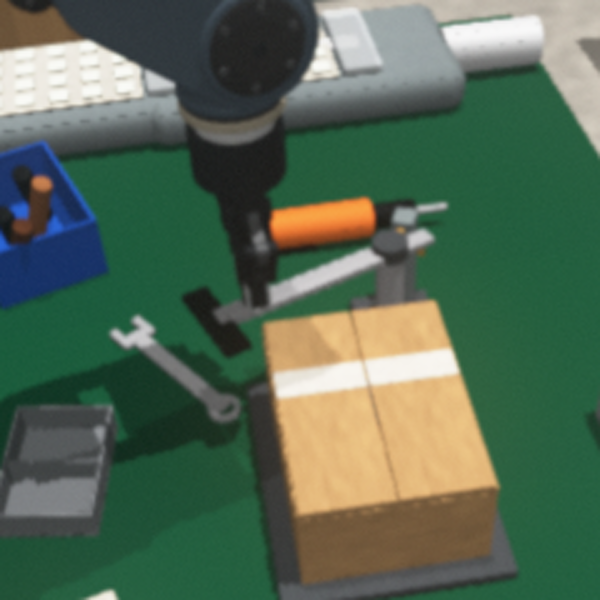

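>>> arm_command([
  [0.005, -0.012, 0, 0, 0, 0.12, 0.33],
  [0.01, -0.023, 0, 0, 0, 0.24, 0.33],
  [0.022, -0.046, 0, 0, 0, 0.36, 0.33],
  [0.035, -0.067, 0, 0, 0, 0.48, 0.33],
  [0.051, -0.087, 0, 0, 0, 0.6, 0.33],
  [0.068, -0.105, 0, 0, 0, 0.72, 0.33],
  [0.086, -0.122, 0, 0, 0, 0.84, 0.33],
  [0.086, -0.122, 0, 0, 0, 0.9, 0.33],
])

```text
t: 37.75
tcp_pos: [0.5333, 0.1187, 0.1506]
tool_rot: [1.548, 2.733, 0.001]
wrist_force: [0.6, -0.3, -0.6]
width: 0.333
```

>>> arm_command([
  [0.01, -0.007, 0, 0, 0, 0.1, 0.33],
  [0.02, -0.015, 0, 0, 0, 0.2, 0.33],
  [0.03, -0.022, 0, 0, 0, 0.3, 0.33],
  [0.041, -0.029, 0, 0, 0, 0.4, 0.33],
  [0.052, -0.035, 0, 0, 0, 0.5, 0.33],
  [0.064, -0.04, 0, 0, 0, 0.5, 0.33],
  [0.076, -0.045, 0, 0, 0, 0.5, 0.33],
  [0.076, -0.045, 0, 0, 0, 0.5, 0.33],
])

```text
t: 38.75
tcp_pos: [0.5714, 0.0963, 0.1504]
tool_rot: [1.196, 2.904, 0.0]
wrist_force: [0.2, -0.4, 0.0]
width: 0.331
```

```bash
cat > br.py <<'E'
from h import *
import sys
for n in ('side','top'):
    im=get_image(n); W=cloud(im).reshape(-1,3)
    if n=='side': cv2.imwrite(f'pics/side{sys.argv[1]}c.png',cv2.resize(im['img'][60:300,180:420],None,fx=2.5,fy=2.5,interpolation=cv2.INTER_CUBIC))
    else:
        W[:,2]-=.0025; cv2.imwrite(f'pics/top{sys.argv[1]}c.png',cv2.resize(im['img'][150:310,140:420],None,fx=2.5,fy=2.5,interpolation=cv2.INTER_CUBIC))
    pv=np.array([.6245,.2302]); d=W[:,:2]-pv; r=np.hypot(*d.T)
    m=(r>.03)&(r<.11)&(W[:,2]>.1145)&(W[:,2]<.126)&(d[:,1]<0.03)&(d[:,0]<.02); a=d[m]
    if len(a)>20:
        ang=np.degrees(np.arctan2(a[:,1],a[:,0]))%360; print(n,len(a),'arm angle',np.median(ang).round(1))
s=get_state();print(s['t'],s['tcp_pos'].round(4),s['wrist_force'].round(1),s['joint_positions'].round(2))
E
python3 br.py 19
```

```text
38.85 [0.571  0.0964 0.1503] [ 0.8 -0.5  0.1] [ 0.09  0.52  1.66 -0.    0.96 -2.27]
```

View pics/side19c.png

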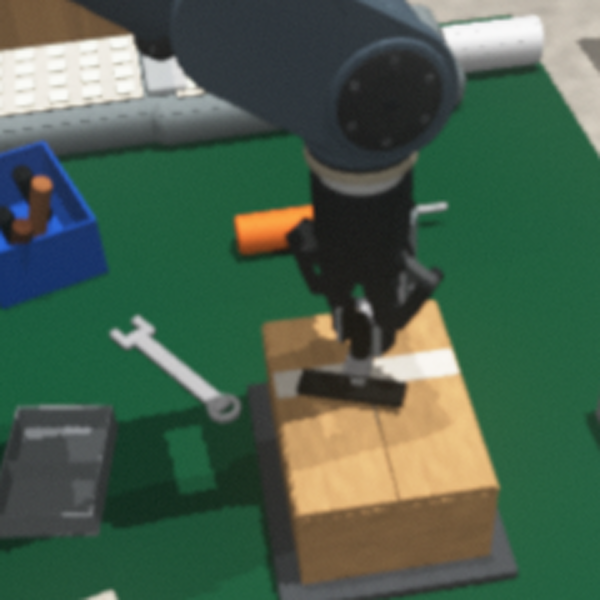

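>>> arm_command([
  [0.008, -0.003, 0, 0, 0, 0, 0.33],
  [0.016, -0.006, 0, 0, 0, 0, 0.33],
  [0.024, -0.009, 0, 0, 0, 0, 0.33],
  [0.032, -0.012, 0, 0, 0, 0, 0.33],
  [0.038, -0.013, 0, 0, 0, 0, 0.33],
  [0.044, -0.015, 0, 0, 0, 0, 0.33],
  [0.05, -0.016, 0, 0, 0, 0, 0.33],
  [0.05, -0.016, 0, 0, 0, 0, 0.33],
])

```text
t: 39.85
tcp_pos: [0.5881, 0.0909, 0.149]
tool_rot: [-1.186, -2.887, 0.008]
wrist_force: [-45.9, 15.7, 24.3]
width: 0.33
```

```bash
python3 br.py 20
```

```text
side 75 arm angle 254.3
39.95 [0.5881 0.0909 0.149 ] [-44.9  15.8  23.4] [ 0.07  0.56  1.61  0.01  1.   -2.29]
```

View pics/side20c.png

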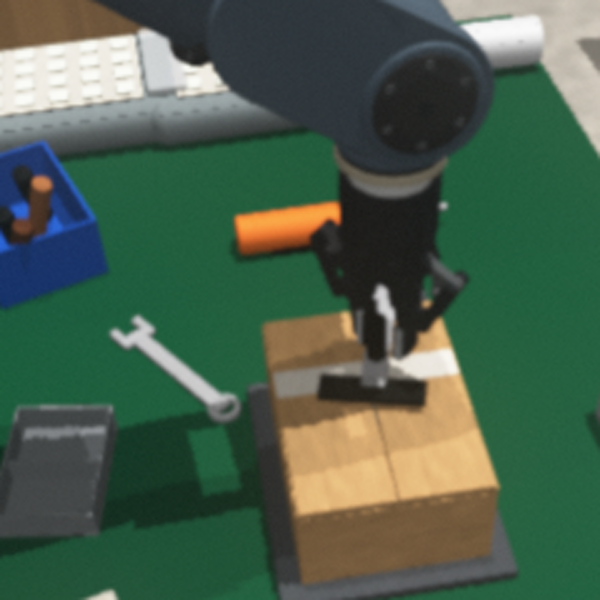

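View pics/top20c.png

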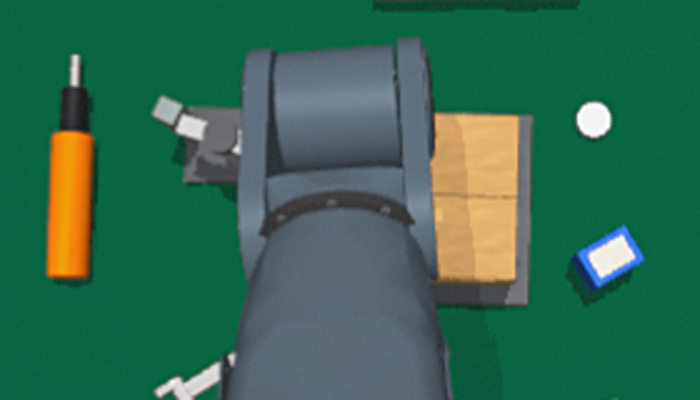

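The tool stopped at an arm angle of about 254°, the expected home direction, with about 48 N of horizontal force. That means it is at the end stop. I ease off, open and lift away.

>>> arm_command([
  [-0.009, 0.003, 0, 0, 0, 0, 0.35],
  [-0.018, 0.005, 0, 0, 0, 0, 0.45],
  [-0.02, 0.006, 0, 0, 0, 0, 0.5],
  [-0.02, 0.006, 0.02, 0, 0, 0, 0.5],
  [-0.02, 0.006, 0.06, 0, 0, 0, 0.5],
  [-0.02, 0.006, 0.12, 0, 0, 0, 0.5],
  [-0.02, 0.006, 0.2, 0, 0, 0, 0.5],
  [-0.02, 0.006, 0.28, 0, 0, 0, 0.5],
])

```text
t: 40.95
tcp_pos: [0.586, 0.0912, 0.2924]
tool_rot: [1.195, 2.905, 0.001]
wrist_force: [0.6, -0.2, 0.3]
width: 0.497
```

>>> arm_command([
  [-0.04, -0.05, 0, 0, 0, 0, 0.5],
  [-0.09, -0.12, 0, 0, 0, 0, 0.5],
  [-0.15, -0.2, 0, 0, 0, 0, 0.5],
  [-0.2, -0.3, 0, 0, 0, 0, 0.5],
  [-0.25, -0.4, 0, 0, 0, 0, 0.5],
  [-0.28, -0.5, 0, 0, 0, 0, 0.5],
  [-0.28, -0.58, 0, 0, 0, 0, 0.5],
  [-0.28, -0.62, 0, 0, 0, 0, 0.5],
])

```text
t: 41.95
tcp_pos: [0.4507, -0.212, 0.2909]
tool_rot: [-1.219, -2.895, 0.02]
wrist_force: [-0.1, -1.1, -0.9]
width: 0.502
```

```bash
python3 br.py 21; python3 fl.py 22 side,top; python3 k.py
```

```text
side 199 arm angle 254.2
top 302 arm angle 251.9
42.05 [ 0.4512 -0.2107  0.2905] [ 0.2  0.3 -0.3] [-0.52  0.21  1.73 -0.01  1.19 -2.87]
side left 460 [0.104 0.106 0.107 0.108 0.121]
side right 860 [0.104 0.105 0.106 0.107 0.108]
side near 557 [0.105 0.106 0.107 0.108 0.12 ]
side far 1297 [0.104 0.106 0.107 0.108 0.121]
top left 831 [0.105 0.108 0.11  0.113 0.124]
top right 855 [0.105 0.107 0.109 0.11  0.112]
top near 1392 [0.106 0.108 0.109 0.111 0.122]
top far 1304 [0.106 0.108 0.109 0.112 0.124]
42.15 [ 0.4509 -0.2092  0.2902] [0.4 0.8 0.4]
pivot [0.6250125 0.2307   ]
top knob n 60 46
[0.5799 0.0909] [0.016 0.016] 0.1469 -107.9
[0.5808 0.0909] [0.014 0.016] 0.1467 -107.6
arm 425 70.61017 -0.015650664 -0.049784478
hub [0.6233 0.2301] [0.034 0.034]
side knob n 130 51
[0.5805 0.0917] [0.017 0.018] 0.146 -107.8
[0.5805 0.0918] [0.017 0.018] 0.1459 -107.8
arm 242 74.05573 -0.012316652 -0.045500092
hub [0.6257 0.2314] [0.034 0.038]
```

View pics/side21c.png

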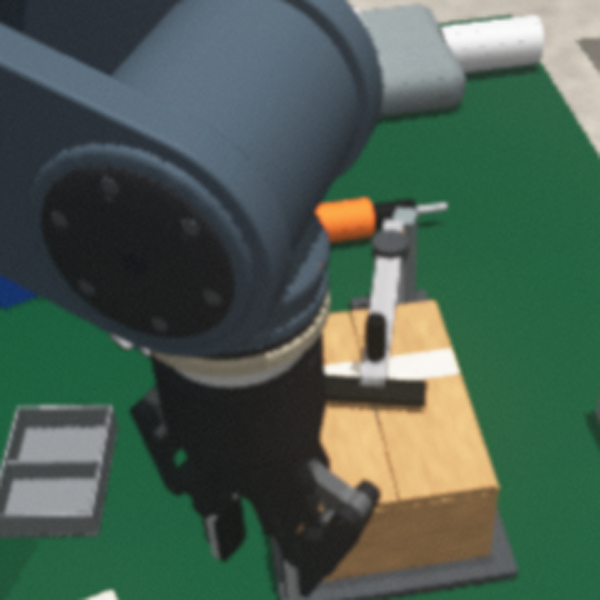

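View pics/top21c.png

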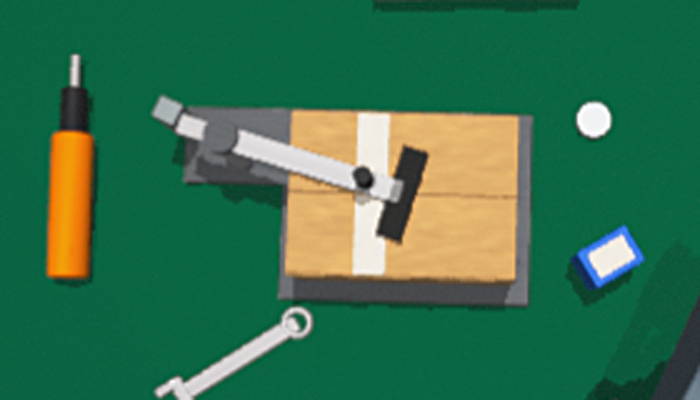

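The knob is at 252.2°, which matches the computed home direction of 252.2° (pad over the carton's middle). The tail of the arm is at the detent block. The last wrist joint sits at its limit, so I turn it back before handing in.

>>> arm_command([
  [0, 0, 0, 0, 0, -0.1, 0.5],
  [0, 0, 0, 0, 0, -0.2, 0.5],
  [0, 0, 0, 0, 0, -0.35, 0.5],
  [0, 0, 0, 0, 0, -0.5, 0.5],
  [0, 0, 0, 0, 0, -0.65, 0.5],
  [0, 0, 0, 0, 0, -0.8, 0.5],
  [0, 0, 0, 0, 0, -0.9, 0.5],
  [0, 0, 0, 0, 0, -0.9, 0.5],
])

```text
t: 43.25
tcp_pos: [0.4509, -0.2092, 0.2903]
tool_rot: [-1.825, -2.552, 0.018]
wrist_force: [-0.3, 0.4, -0.6]
width: 0.5
```

```bash
python3 look.py 23 top 2>/dev/null|tail -1; python3 k.py
```

```text
43.3 [ 0.4508 -0.2093  0.2902] alpha -251.1254322780698 [-0.52  0.22  1.73 -0.01  1.2  -2.42]
pivot [0.6250125 0.2307   ]
top knob n 60 47
[0.5799 0.0909] [0.017 0.016] 0.1469 -107.9
[0.5799 0.0918] [0.017 0.014] 0.146 -108.0
arm 424 70.64598 -0.015951704 -0.05007631
hub [0.6232 0.2262] [0.034 0.043]
side knob n 125 51
[0.5805 0.0919] [0.016 0.018] 0.1458 -107.8
[0.5805 0.0919] [0.016 0.018] 0.1458 -107.8
arm 241 72.249374 -0.013415769 -0.047764625
hub [0.6254 0.2331] [0.034 0.038]
```

View pics/top23.png

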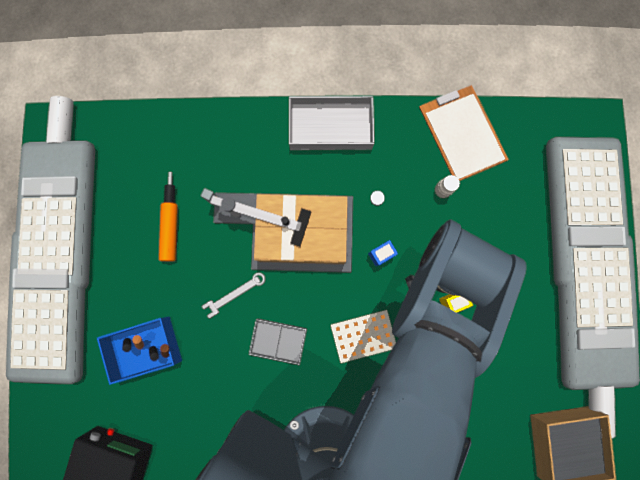

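The carton is closed, with the arm home over it at pixel (300,228). The pieces that can be seen are where they were, and the robot touches nothing. I hand in.

```bash
python3 -c "
from rig import *
print(sign_off())"
```

```text
the job is handed in; nothing more can be done
None
```

I put both grey LED drivers (only two were on the bench) upright into the carton. I then folded the two end flaps flat and the near and far long flaps over them. Last, I swung the hold-down arm to its end stop and handed in at about 43 s of the 210 s allowed.

**Last checks**
- **Flaps:** all four measure flat, with top surfaces at about z 0.106 m in the side camera. The top camera reads about 2.5 mm higher throughout.
- **Hold-down arm:** the knob is at 252.2°, equal to the home direction worked out from the carton pose. At the end the tool met about 48 N of horizontal resistance, far more than the detent's 3 N, so I took that as the end stop.
- **Drivers:** I last saw both standing inside the carton just before the flaps were closed. Nothing could be seen inside after that.
- **Other things on the bench:** the screwdriver, wrench, end cap and bottle are where they started. The tape was hidden behind the robot in the last picture, but nothing went near it.
- **Robot:** at hand-in it touched nothing, and the wrist force was within noise.

**What went wrong or disagreed**
- **Right end flap:** on the first push its edge seems to have caught on the finger linkage, and the wrist read 42 N upward. I backed off and pushed again with almost no force. The gripper's body may press with at most 40 N. I cannot tell whether that contact was on the fingers or the body, so this is the one moment that could count against the run.
- **Far flap:** the wrist read 18.5 N at the end of the press.
- **Last wrist joint:** it reached its range limit (−2.87 rad) while retreating. I turned it back before handing in.
- **Arm direction:** the two cameras differed by about 2° when measured along the arm (254° and 252°) but agreed at the knob.

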